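# Draw a caddy's end board home with the quick clamp, then take the clamp off

## Robot

A 6-joint arm with a two-finger parallel gripper is mounted at the origin on the work surface. World frame = base frame: x ahead of the robot, y to its left, z up, the work surface at z = 0. Lengths are in m, angles in rad, forces in N, time in s.
With the tool pointing down it reaches from about 0.375 to 0.975 m from the base axis. Payload 3.8 kg.
Tool frame: the origin (TCP) lies on the centre line of the jaws, within the pads' length; the fingertips stand 8 mm ahead of it and the grasp point (between the pads) lies 11 mm behind it; z points along the fingers, y is the direction in which the jaws open and shut (so a half turn about z gives the same grasp; the last joint's range is limited). The gripper opens to 85 mm and grips with 20 to 120 N. Pads are 22 mm wide; open, the fingers measure 114 mm over their backs; the gripper's body (76 mm by 85 mm) begins 54 mm behind the grasp point. The pads swing forward as they close: fully open they stand 13 mm farther back than shut.
Start: joints at [-1.303, 0.264, 1.604, -0, 1.274, -0.037], TCP at [0.203, -0.644, 0.239] pointing down, gripper open.
Joint ranges: [-2.63, 2.63], [-0.94, 2.18], [0.31, 2.57], [-1.31, 4.45], [0, 2.66], [-2.55, 2.55]. Speed limits (rad/s): [2.57, 2.57, 3.14, 3.14, 3.14, 3.14].

## Interface

Orientations are given as a rotation vector (axis times angle).
In Python, from workcell import * gives the robot as it stands.
- The arm moves only by the tool play_rows, never from a script. Its arguments are lists of equal length, an entry for each row: "slide": the shift along the tool's x, y, z in cm, a list of three; "delta_rot": the turn, a rotation vector about the tool's x, y, z in rad, a list of three. In form: {"slide": [[x, y, z], ...], "delta_rot": [[wx, wy, wz], ...]}. A call has 1 to 12 rows; each row is the pose to reach, as a shift and turn from the pose measured when the call began, along the tool's axes at that moment; what a row does not reach only later rows make up. A row lasts 1/12 s, in which the tool goes at most 41.7 mm and 7.16 degrees, less where a joint would pass 70% of its speed; a pose out of reach is approached as far as the arm can. A call with a gripper value outside its range is refused whole. "hand" is the opening, from 0 (shut) to 1 (fully open), set as the call begins (left out, the last holds). The fingers move at their own pace and stop on an object; "force" is the grip in N (left out, the last holds). Time passes only in rows, so rows that repeat a pose let the fingers close. It gives the time, the measured TCP pose, the force and the opening at its end, in the units of the state.
- read_state(): the state, without advancing time (a new reading comes with each control period).
- read_camera(name): name is "scene" or "top"; returns a dict with "image" (384x512x3 uint8, red, green, blue), "depth" (384x512 float32, m along the optical axis (not along the pixel's ray), 0 where there is no reading), "fovy" (degrees; the focal length in pixels is half the picture's height over the tangent of half this angle, whatever the lens; pixels are square), "cx", "cy" (the principal point, pixels), "k1" (the pictures are not rectified: a ray, as slopes to the right and down, at radius r is drawn at 1 + k1 r^2 times it, then the intrinsics apply), "world_from_camera" (4x4, takes a point from camera to world coordinates). Camera axes: x right, y up, looking along -z (the intrinsics and any distortion apply to the point x, -y, -z); pixel columns grow to the right and rows downward; lengths in m; the calibration is good to about 2 mm. A picture is of the moment at which its call begins.
- finish_job(): hands the job in, once; it reports no verdict.
Trained networks look in a picture, given as the dict that the camera call returned (one of the last four; its "shot" number tells which), for a name from the list of things; names that differ only in an ending like _2 or _b are one class to them, and where a whole thing is asked for, a point or a joint stands for the part that bears it (a point fixed in the world has none). Each returns a list of dicts, best first, with "conf" (0 to 1); they miss things now and then, are a little off and sometimes report something else, mostly with a low value. They report only what shows in the picture. A call takes as long as a camera call. They do not tell look-alikes from the thing itself.
- spot_in(target, picture): "bbox" ([centre column, centre row, width, height] in pixels, round what is visible of it).
- landmark_of(target, picture): "at" ([column, row] in pixels: a listed point, or the origin of a listed thing).
The state is a dict: "time": time; "q": joint angles; "joint_vel": joint speeds; "joint_torque": joint torques, N m; "tool_pos": TCP position; "tcp_rot": TCP orientation; "wrist_force": force on the tool from outside, world axes, zero at the start; "torque": the same for the moment, N m; "width": opening from 0.0 (shut) to 1.0 (fully open).
Only numpy, scipy, OpenCV 4.12 (cv2) and the standard library are available. Lean on these libraries where they do the work, as an engineer would, in place of code of your own. Each camera call takes 0.05 s, during which the arm holds its last target.

## Task

The end board of the little wooden utensil caddy still stands off on its tight dowels. Pump the trigger of the quick clamp lying round the caddy until the board is drawn fully home and nipped up firmly between the jaws - firmly, but without crushing the soft wood - then press the red release tab so that the jaws let go, and draw the clamp straight back, handle first, clear of the caddy, leaving it lying on the table. Let the clamp do the pushing: keep your fingers off the caddy and its board, and leave the meal box, the can and the mallet alone.

Things in the scene. Friction and masses are not known exactly. Their poses are not given: they have to be found in the camera images.
- caddy: Open wooden caddy, loose on the table, 0.6 kg, cut by hand: 200 long (its x) when closed, give or take 2, x 84 wide (y) x 60 high, side walls 52 high. Origin: centre of the underside. +x points to the loose end board, -x to the glued end (outer face at x = -98 to -102); +y points away from the robot, more or less.
- end_board (a joint): How far the loose end board (12 thick, 84 wide, darker wood) stands off along the caddy's +x, in m: 0 = fully home (outer face at caddy x = 100), 0.008 to 0.012 at the start. Its tight dowels need about 10 N to slide and hold it where it is left.
- board_face (a point): On the outer face of the end board, 18 above the table, on the caddy's centre line.
- clamp: Quick (bar) clamp, 0.7 kg, loose on its side round the caddy. Origin: on the table, under the bar, in the head. +x runs along the bar to the far jaw (about the caddy's +x), +y the way the jaws point, -y the handle. Grey head x -42..32, y -14..28, 36 high; black handle x -42..-20, y -128..-10, z 3..33; jaws reach y = 78, 36 high; steel bar y -9..9, z 15..21, out behind to x = -60, more as it is drawn in.
- squeeze_point (a point): At (-10, -82, 18) in the clamp's frame: midway between the back of the handle (x = -42) and the rounded front of the trigger at rest (x = 22). One finger behind the handle and one before the trigger here (64 apart), closing along the clamp's x, squeeze the trigger.
- trigger_front (a point): Foremost point of the black trigger's rounded finger rest (z 5..31), where a finger bears; moves with the trigger.
- trigger (a joint): Trigger angle, rad: 0 = let go, 0.26 = squeezed to the handle (front moved 26 mm in). Its spring needs 4 to 5 N at the finger rest. The first 0.04 takes up slack, the rest draws the bar in by up to 8 mm; let right out between squeezes, the bar drops back to its last ratchet click (2.5 mm apart) and stays. Jaw pressure: about 2.5 N per newton of squeeze beyond 5.5 N.
- bar (a joint): How far the ratchet bar with the far jaw is drawn in, m, 0 to 0.06. The gap between the jaw pads is 222 mm less this. It moves in only, click by click, until the release tab is pressed.
- head_pad (a point): Centre of the head jaw's orange pad face (30 x 30), at (38, 62, 18) in the clamp's frame.
- far_pad: Orange pad of the far jaw, 30 x 30. Origin: centre of the face that bears on the end board, 18 above the table. Stiff rubber, gives 1 mm per 8 N. With the board home and over 16 N on this pad (about 12 N squeeze on the trigger) the joint is firmly nipped up; over 32 N (about 18 N squeeze) it crushes the soft wood.
- release_tab (a joint): Angle of the red release tab, rad: 0 = at rest (up to 0.1 as its pawl rides over the bar's teeth), 0.18 = fully pressed towards the handle (-x, 9 mm). Takes 3 to 8 N, more when the clamp is tight; springs back. While it is pressed and the trigger let go, the bar slides freely and the jaws let go.
- tab_face (a point): Centre of the tab's front face (y -40..-14, z 6..30), at (24, -31, 18) in the clamp's frame; moves with the tab. It stands in front (+x) of the trigger's root.
- neck_back (a point): At (-42, -31, 18) in the clamp's frame: back of the handle right behind the tab. A finger here and one on the tab (66 apart) pinch the tab home and hold the clamp by its head, clear of the trigger.
- meal_box: Bystander: lidded take-away box, black with a clear lid, 200 x 145 x 48. Origin: centre of the underside.
- can: Bystander: food can with a blue label, 74 across, 110 high, standing. Origin: centre of the underside.
- mallet: Bystander: rubber mallet with a wooden handle, lying. Origin under its middle.
Not all that is in view belongs to the job. What is meant by the caddy is not green or grey, and is the larger of those in its own colour.

How it is judged:
By the outcome, as a careful person would: the job done as asked, in the order asked, and still so for the second after the job is handed in, with the robot touching nothing.
It also fails if it takes over 72 s, if anything falls off the work surface, if the arm or the gripper's body presses on something with over 40 N, if the wrist force passes 120 N, or if a joint passes its speed limit or range.

## Working session

There is one attempt and no reset: what is moved stays moved. The work goes in short steps, Python scripts to look and compute and a tool call to move; the robot and the scene stay as the last step left them, time stands still between calls to the robot, and variables do not carry over. Pictures are saved under pics/ and viewed, and the job is handed in when it is done.

Besides the shell and the picture viewer there is one more tool, called after "Call:" in YAML: its name, and indented under it one key for each argument. play_rows: Moves the arm, as the interface text tells. Its arguments: {"type":"object","properties":{"slide":{"type":"array"},"delta_rot":{"type":"array"},"hand":{"type":"number"},"force":{"type":"number"}},"required":["slide","delta_rot"]}

```bash
ls; mkdir -p pics; python3 - <<'E'
from workcell import *
import cv2
print(read_state())
for n in ("scene","top"):
    p=read_camera(n)
    print(n,p["fovy"],p["cx"],p["cy"],p["k1"],p["world_from_camera"],p["shot"])
    cv2.imwrite(f"pics/{n}0.png",cv2.resize(p["image"][:,:,::-1],(768,576)))
E
```

```text
pics
{'time': 0.0, 'q': array([-1.30287937e+00,  2.64747130e-01,  1.60541649e+00, -2.58740489e-05,
        1.27371785e+00, -3.69154116e-02]), 'joint_vel': array([-7.82081706e-04, -2.45580244e-03, -9.74399431e-04, -1.50278105e-03,
       -5.62752274e-05,  5.95733551e-04]), 'joint_torque': array([-2.92117948e-03, -5.15120244e+01, -3.67315042e+01, -5.42570906e-04,
        1.28236430e-02,  6.72916229e-06]), 'tool_pos': array([ 0.20237398, -0.6431719 ,  0.23794314]), 'tcp_rot': array([-3.10292632e+00, -4.76644823e-01,  4.52596428e-04]), 'wrist_force': array([ 0.20278992, -0.90339591,  0.89053552]), 'torque': array([-0.00205772,  0.01244308,  0.00554595]), 'width': 1.0004556747460056}
scene 42.036422201035144 252.4445630184433 195.38007310086502 -0.05013452779090266 [[-7.58648423e-03 -8.38192263e-01  5.45322085e-01  1.28135296e+00]
 [ 9.99971088e-01 -6.64146931e-03  3.70319993e-03 -8.51427467e-03]
 [ 5.17746354e-04  5.45334413e-01  8.38218415e-01  1.18183352e+00]
 [ 0.00000000e+00  0.00000000e+00  0.00000000e+00  1.00000000e+00]] 1
top 54.73574810110602 255.5092789920678 192.96873684729294 -0.01841329585866758 [[ 0.00572958  0.98040846 -0.1968919   0.34940026]
 [-0.99997378  0.0047454  -0.00547002 -0.0352581 ]
 [-0.00442852  0.19691807  0.98040994  1.08273452]
 [ 0.          0.          0.          1.        ]] 2
```

View pics/scene0.png

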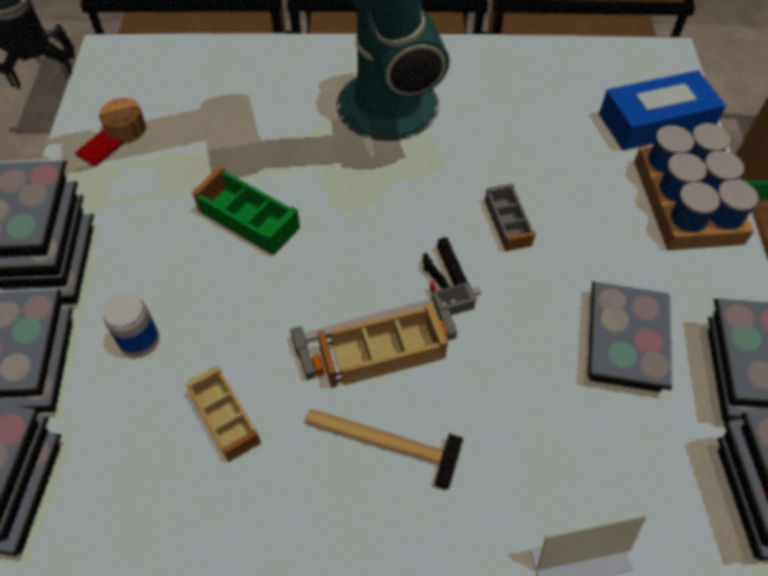

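View pics/top0.png

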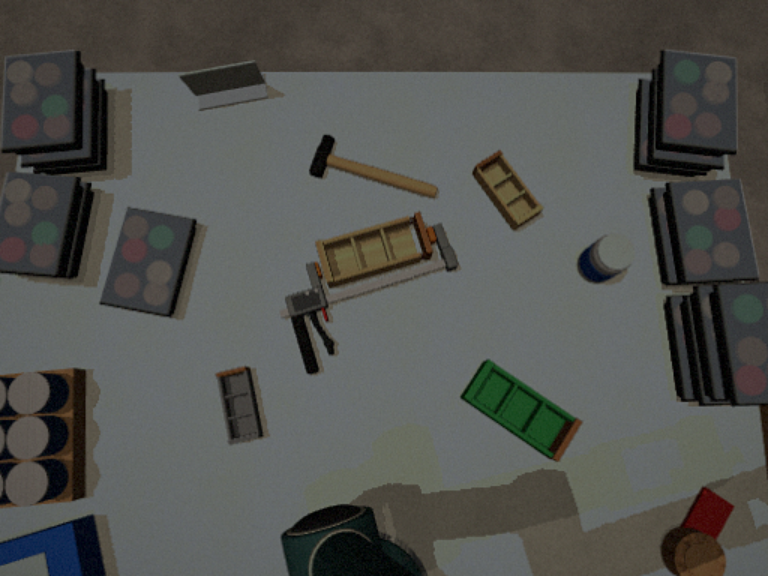

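The pictures show these candidates for the caddy, given as top-view display pixels:
- large natural wood, inside the clamp, (375,248)
- small natural wood (507,190)
- green (520,410)
- grey (240,405)

I choose the large wooden one inside the clamp. Next I measure it and check a close crop.

```bash
cat > h.py <<'E'
from workcell import *
import numpy as np, cv2
def K(p):
    f=p["image"].shape[0]/2/np.tan(np.radians(p["fovy"])/2)
    return f
def ray(p,uv):
    f=K(p); d=np.array([(uv[0]-p["cx"])/f,(uv[1]-p["cy"])/f]); s=d.copy()
    for _ in range(10): s=d/(1+p["k1"]*(s@s))
    M=p["world_from_camera"]; v=M[:3,:3]@np.array([s[0],-s[1],-1.0]); return M[:3,3],v
def at_z(p,uv,z):
    o,v=ray(p,uv); return o+v*(z-o[2])/v[2]
def at_depth(p,uv):
    o,v=ray(p,uv); d=p["depth"][int(round(uv[1])),int(round(uv[0]))]; return o+v*d
def proj(p,X):
    M=p["world_from_camera"]; c=M[:3,:3].T@(np.asarray(X,float)-M[:3,3]); s=np.array([c[0],-c[1]])/-c[2]
    s=s*(1+p["k1"]*(s@s)); f=K(p); return np.array([p["cx"]+f*s[0],p["cy"]+f*s[1]])
E
python3 - <<'E'
from h import *
np.set_printoptions(precision=4,suppress=True)
Z=dict(caddy=0,board_face=.018,clamp=0,squeeze_point=.018,trigger_front=.018,head_pad=.018,far_pad=.018,tab_face=.018,neck_back=.018,meal_box=0,can=0,mallet=0)
for n in ("top","scene"):
    p=read_camera(n)
    np.save(f"{n}_d.npy",p["depth"])
    for k in Z:
        L=landmark_of(k,p)[:3]
        print(n,k,[(np.round(a["at"],1),round(a["conf"],2),at_z(p,a["at"],Z[k])[:2]) for a in L])
    im=p["image"][:,:,::-1]
    if n=="top": c=im[130:260,180:320]
    else: c=im[150:265,185:330]
    c=cv2.resize(c,None,fx=5,fy=5,interpolation=cv2.INTER_CUBIC); c=cv2.convertScaleAbs(c,alpha=1.5)
    cv2.imwrite(f"pics/{n}_crop1.png",c[:600,:800])
E
```

```text
top caddy [(array([337.1, 130.9]), 0.86, array([ 0.7632, -0.2796])), (array([160.3, 269.9]), 0.83, array([0.3406, 0.2425])), (array([345.5, 274. ]), 0.69, array([ 0.3322, -0.2875]))]
top board_face [(array([374. , 296.1]), 0.68, array([ 0.2726, -0.3602])), (array([157.2, 246.8]), 0.63, array([0.4052, 0.2503])), (array([320.7, 108. ]), 0.6, array([ 0.8304, -0.228 ]))]
top clamp [(array([203.6, 204.9]), 0.82, array([0.5301, 0.1243]))]
top squeeze_point [(array([211.4, 235. ]), 0.94, array([0.4398, 0.0964]))]
top trigger_front [(array([394. , 174.3]), 0.65, array([ 0.6216, -0.439 ])), (array([223.6, 224.9]), 0.48, array([0.469, 0.062]))]
top head_pad [(array([214.2, 181.3]), 0.69, array([0.5977, 0.0927])), (array([283.6, 159.7]), 0.3, array([ 0.6648, -0.1125]))]
top far_pad [(array([283.6, 158.2]), 0.59, array([ 0.6694, -0.1125]))]
top tab_face [(array([247. , 168.4]), 0.51, array([ 0.6375, -0.0036])), (array([220.7, 213.6]), 0.37, array([0.5018, 0.0712]))]
top neck_back [(array([195. , 214.9]), 0.64, array([0.4976, 0.1456])), (array([ 99. , 176.7]), 0.36, array([0.6103, 0.4357]))]
top 
[... 605 characters left out ...]
.75, array([ 0.8314, -0.2301]))]
scene clamp [(array([297.1, 199.8]), 0.66, array([0.5263, 0.1117]))]
scene squeeze_point [(array([291.2, 173.5]), 0.82, array([0.4486, 0.0967]))]
scene trigger_front [(array([282.9, 175.9]), 0.45, array([0.4572, 0.0727]))]
scene head_pad [(array([297.1, 221.7]), 0.71, array([0.6076, 0.107 ]))]
scene far_pad [(array([215.1, 241.7]), 0.63, array([ 0.6699, -0.1105]))]
scene tab_face [(array([286. , 191.9]), 0.43, array([0.5119, 0.0799]))]
scene neck_back [(array([307.9, 184.6]), 0.97, array([0.4867, 0.1425]))]
scene meal_box [(array([413.4, 230.4]), 0.9, array([0.6224, 0.4238]))]
scene can []
scene mallet [(array([252.1, 290.4]), 0.6, array([ 0.7976, -0.0124]))]
```

View pics/top_crop1.png

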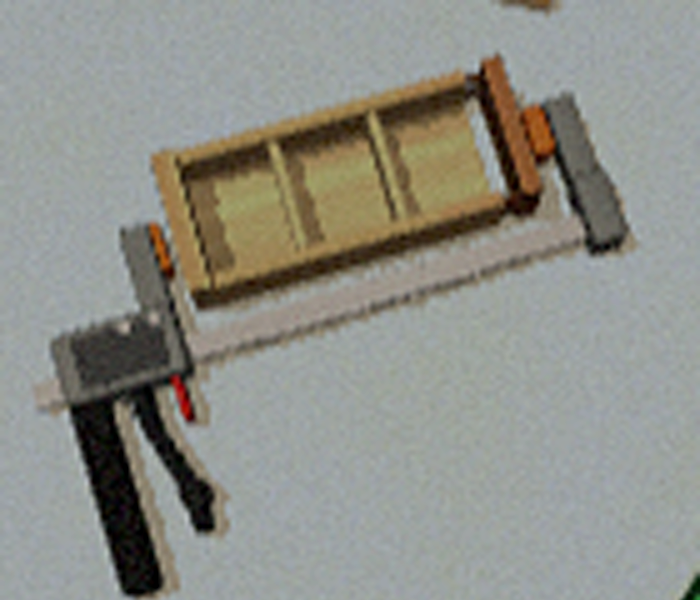

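View pics/scene_crop1.png

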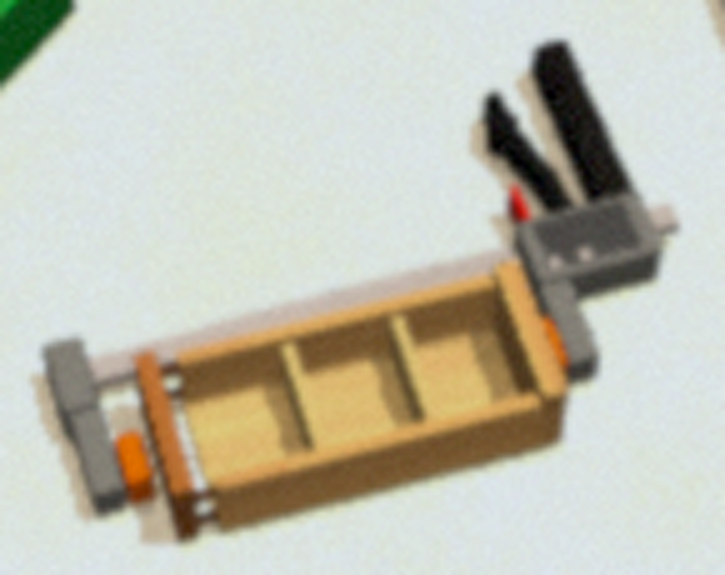

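```bash
cat > fit.py <<'E'
from h import *
from scipy.optimize import least_squares
np.set_printoptions(precision=4,suppress=True)
W=lambda q,x,y:np.array([q[0]+np.cos(q[2])*x-np.sin(q[2])*y,q[1]+np.sin(q[2])*x+np.cos(q[2])*y])
L={'squeeze_point':(-.010,-.082),'trigger_front':(.022,-.082),'head_pad':(.038,.062),'tab_face':(.024,-.031),'neck_back':(-.042,-.031),'clamp':(0,0),'far_pad':(.26,.062)}
def fit(pics,skip=(),q0=(.53,.11,-1.3)):
    obs=[]
    for p in pics:
        for k,v in L.items():
            if k in skip: continue
            z=0 if k=='clamp' else .018
            for a in landmark_of(k,p)[:2]:
                X=at_z(p,a["at"],z)[:2]
                if np.linalg.norm(X-W(q0,*v))<.06: obs.append((k,v,X)); break
    r=least_squares(lambda q:np.concatenate([W(q,*v)-X for k,v,X in obs]),q0,loss='soft_l1',f_scale=.004)
    for k,v,X in obs: print(k,(W(r.x,*v)-X)*1000)
    return r.x
E
cat > ov.py <<'E'
from fit import *
def overlay(p,q,bar,fn,box):
    im=cv2.resize(p["image"][:,:,::-1],None,fx=5,fy=5,interpolation=cv2.INTER_CUBIC); im=cv2.convertScaleAbs(im,alpha=1.5)
    def poly(pts,z,c):
        P=np.array([(proj(p,[*W(q,x/1000,y/1000),z])+.5)*5 for x,y in pts]).astype(int); cv2.polylines(im,[P],True,c,1)
    poly([(-42,-14),(32,-14),(32,28),(-42,28)],.036,(0,255,0))
    poly([(-42,-128),(-20,-128),(-20,-10),(-42,-10)],.033,(255,0,255))
    poly([(-60,-9),(260-bar,-9),(260-bar,9),(-60,9)],.021,(255,255,0))
    poly([(38,47),(38,77),(32,77),(32,47)],.033,(0,255,255))
    poly([(260-bar,47),(260-bar,77),(266-bar,77),(266-bar,47)],.033,(0,255,255))
    poly([(266-bar,-14),(290-bar,-14),(290-bar,78),(266-bar,78)],.036,(0,255,0))
    x0,y0,x1,y1=[5*b for b in box]; cv2.imwrite(fn,im[y0:y1,x0:x1][:600,:800])
E
python3 - <<'E'
from ov import *
ps=[read_camera(n) for n in ("top","scene")]
q=fit(ps); print(q)
q1=fit(ps[:1]);q2=fit(ps[1:]);print(q1,q2)
overlay(ps[0],q,0,"pics/ov_top1.png",(180,130,320,250)); overlay(ps[1],q,0,"pics/ov_sc1.png",(185,150,330,265))
E
```

```text
squeeze_point [9.4369 0.4679]
trigger_front [-7.5363  0.6934]
head_pad [ 4.1527 -1.809 ]
tab_face [4.1333 4.4577]
neck_back [-5.7507  1.3869]
clamp [ -3.4324 -11.6317]
far_pad [4.9392 4.7874]
squeeze_point [4.5988 7.8146]
trigger_front [7.6324 2.7612]
head_pad [  2.6397 -12.8778]
tab_face [-5.7224 -1.198 ]
neck_back [-5.4685 -2.9295]
clamp [-7.0483 -0.4199]
far_pad [-2.1639 -1.2104]
[ 0.5308  0.1122 -1.2555]
squeeze_point [8.9407 0.8343]
trigger_front [-8.5718  0.8892]
head_pad [ 3.6154 -4.1256]
tab_face [3.3361 3.7833]
neck_back [-5.4356  1.0644]
clamp [ -3.6598 -12.7007]
far_pad [0.66   1.2869]
squeeze_point [4.9589 7.4321]
trigger_front [8.3654 2.5029]
head_pad [  3.0004 -11.3957]
tab_face [-5.1639 -0.8541]
neck_back [-5.6794 -2.8418]
clamp [-6.8899  0.1921]
far_pad [0.7843 1.1332]
[ 0.5306  0.1111 -1.2732] [ 0.531   0.1128 -1.2433]
```

View pics/ov_top1.png

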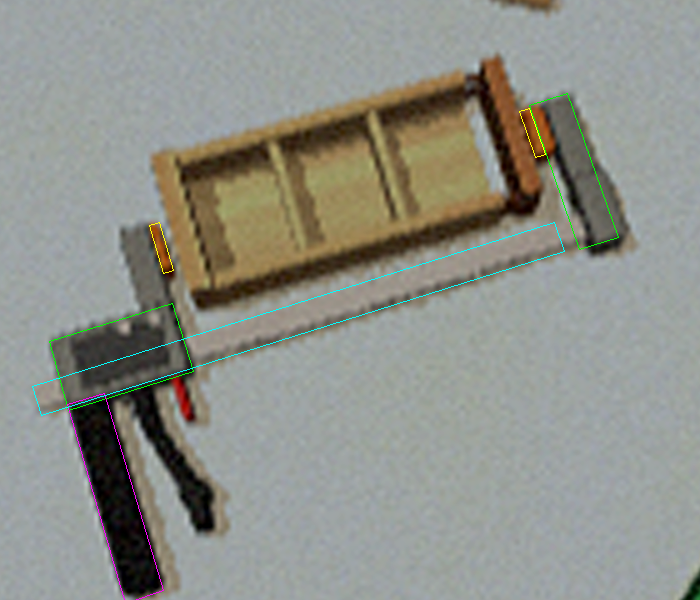

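View pics/ov_sc1.png

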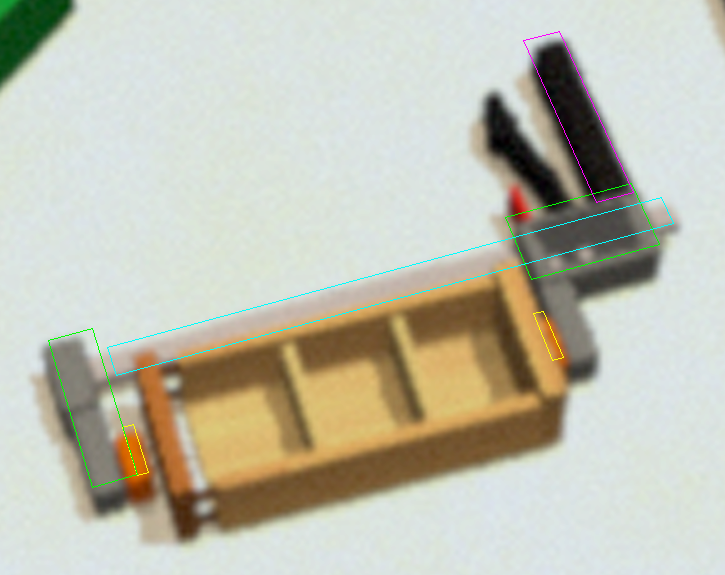

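The crop shows the large wooden caddy with its dark end board standing off, and the clamp lying round it. The handle points at the robot, and the red tab is at about (185,398) in the top crop. The network fit has the yaw slightly off, so I will refine it against the pixels.

```bash
python3 - <<'E'
from ov import *
ps=[read_camera(n) for n in ("top","scene")]
# segment orange pads, red tab, black handle
for p,b in zip(ps,((180,130,320,250),(185,150,330,265))):
    im=p["image"].astype(int); m=np.zeros(im.shape[:2],bool); m[b[1]:b[3],b[0]:b[2]]=1
    R,G,B=im[...,0],im[...,1],im[...,2]
    red=m&(R>2.2*G)&(R>2.2*B)&(R>60)
    blk=m&(im.max(2)<45)
    for n,k in(("red",red),("blk",blk)):
        nn,lab,st,ce=cv2.connectedComponentsWithStats(k.astype(np.uint8))
        for i in range(1,nn):
            if st[i,4]>3: print(n,st[i],ce[i])
# pose grid: hand picked pts in top (crop px)
pick={(-42,-128,33):(121,592),(-20,-128,33):(161,584),(-42,-14,36):(66,403),(-42,28,36):(50,345),(32,-14,36):(189,373),(38,77,33):(150,226),(38,47,33):(163,272)}
def res(q): return np.concatenate([proj(ps[0],[*W(q,x/1000,y/1000),z/1000])-(np.array(c)/5-.5+np.array([180,130])) for (x,y,z),c in pick.items()])
r=least_squares(res,(.53,.11,-1.28)); print(r.x,r.fun.reshape(-1,2))
pick2={(-42,-14,36):(640,193),(32,-14,36):(521,228),(-42,28,36):(661,250),(-42,-128,33):(563,40),(-20,-128,33):(533,47)}
def res2(q): return np.concatenate([proj(ps[1],[*W(q,x/1000,y/1000),z/1000])-(np.array(c)/5-.5+np.array([185,150])) for (x,y,z),c in pick2.items()])
r2=least_squares(res2,(.53,.11,-1.28)); print(r2.x,r2.fun.reshape(-1,2))
q=least_squares(lambda q:np.concatenate([res(q),res2(q)]),(.53,.11,-1.28)).x; print(q)
overlay(ps[0],r.x,0,"pics/ov_top2.png",(180,130,320,250)); overlay(ps[1],r2.x,0,"pics/ov_sc2.png",(185,150,330,265))
E
```

```text
red [214 205   4   9  16] [215.75 208.75]
blk [219 144  69  48 306] [260.8725 170.    ]
blk [236 153  18   7  51] [244.3333 156.3333]
blk [216 159  18   8  51] [223.9412 162.2745]
blk [291 158  14  23  46] [296.3043 171.4348]
blk [287 161   3   2   4] [287.75 161.25]
blk [212 183   3   6   9] [213.     185.1111]
blk [214 190   5  17  21] [216.0476 199.1429]
blk [195 194  19  13 158] [203.6076 200.3544]
blk [194 204  29  45 492] [206.3374 225.687 ]
blk [317 246   3   4   7] [318.2857 247.7143]
red [287 188   4   6  13] [288.5385 191.0769]
red [211 246   4   3   9] [212.6667 247.1111]
blk [292 159  18  31 242] [300.0909 174.4587]
blk [282 170  17  22 119] [289.1513 181.2773]
blk [301 202  14   7  40] [307.25 204.85]
blk [299 223   4   2   5] [300.4 223.6]
blk [205 249   4   3   6] [206.5 250. ]
[ 0.5322  0.1151 -1.2441] [[ 0.4099  1.6939]
 [-0.0984  0.8023]
 [-0.3052  1.156 ]
 [-1.2426 -0.9656]
 [-0.1593 -0.9219]
 [ 0.4925 -1.1368]
 [ 0.9087 -0.8332]]
[ 0.5363  0.1167 -1.2484] [[-0.0642 -0.2632]
 [-1.379  -0.3307]
 [ 1.4662  0.5174]
 [ 0.5541 -0.2368]
 [-0.5847  0.2389]]
[ 0.5337  0.1158 -1.2488]
```

View pics/ov_top2.png

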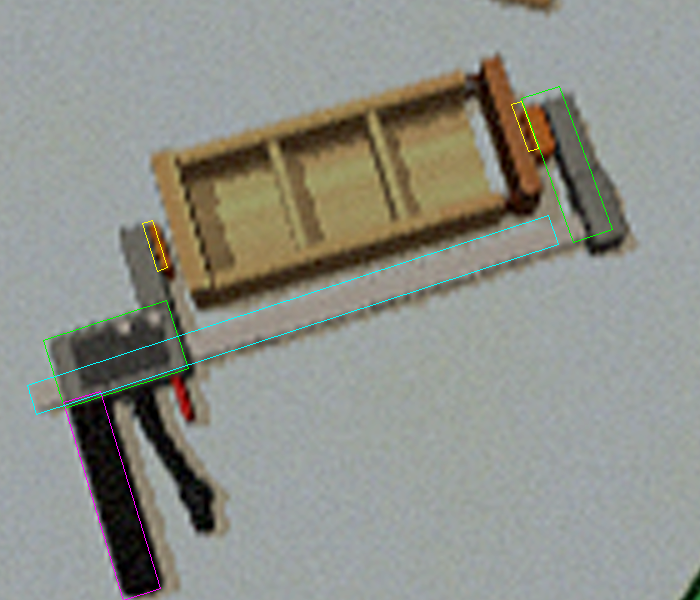

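View pics/ov_sc2.png

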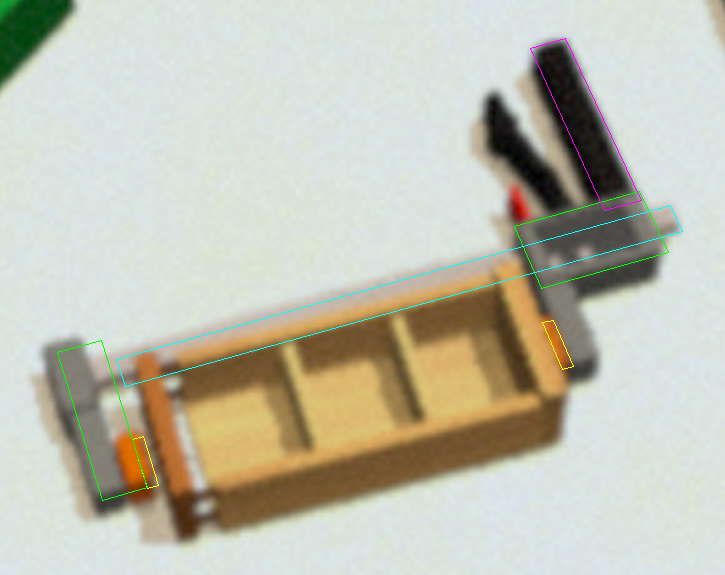

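```bash
python3 - <<'E'
from ov import *
p=read_camera("top"); 
c=p["image"][183:258,183:263,::-1]; c=cv2.resize(c,None,fx=8,fy=8,interpolation=cv2.INTER_CUBIC); c=cv2.convertScaleAbs(c,alpha=2.2)
for i in range(0,80,10):
    cv2.putText(c,str(183+i),(i*8,10),0,.35,(0,0,255)); cv2.line(c,(i*8+4,0),(i*8+4,599),(0,200,200),1) if 0 else None
    if i<75: cv2.putText(c,str(183+i),(0,i*8+8),0,.35,(0,0,255))
cv2.imwrite("pics/head8.png",c[:600])
print(p["image"][225,195:235].max(1)); print(p["image"][240,195:235].max(1)); print(p["image"][215,190:235].max(1))
c=p["image"][140:200,255:315,::-1]; c=cv2.resize(c,None,fx=9,fy=9,interpolation=cv2.INTER_CUBIC); c=cv2.convertScaleAbs(c,alpha=2)
cv2.imwrite("pics/far9.png",c)
E
```

```text
[108 118  99  11  14  17  16  20  15   0   0  36  93  92  99 111 113 114
 117  64  10  11   3   2  61  72  86 103 111 114 112 111 112 108 112 110
 109 109 110 108]
[111 104 110 108 107 115 119  30   7  13  23   1  11   3   1   5  93  92
  92  98 111 109 109 109 110 109 112 110 107 113 113 109 110 112 110 108
 115 109 111 114]
[108 111 107 114  98  20  16  16  14   6  11   1  17  40  94  92  96 118
  40  12   9  19  14  89  91  83 116 102 102 104 102 100 109 112 109 110
 110 110 108 109 106 108 111 108 109]
```

View pics/head8.png

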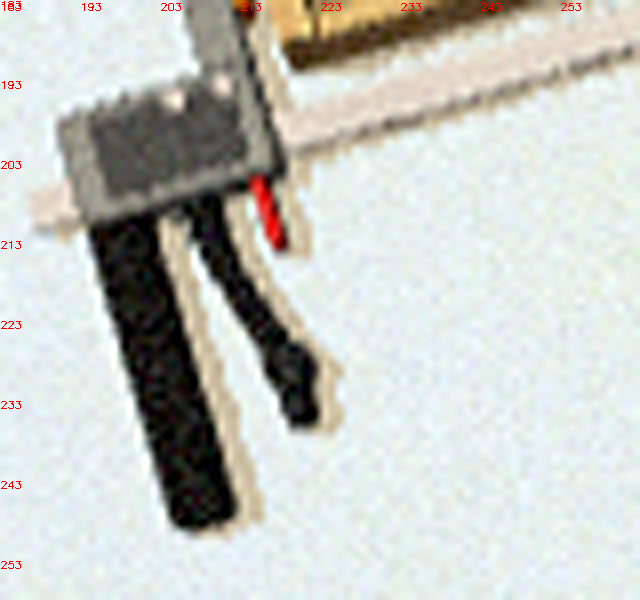

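View pics/far9.png

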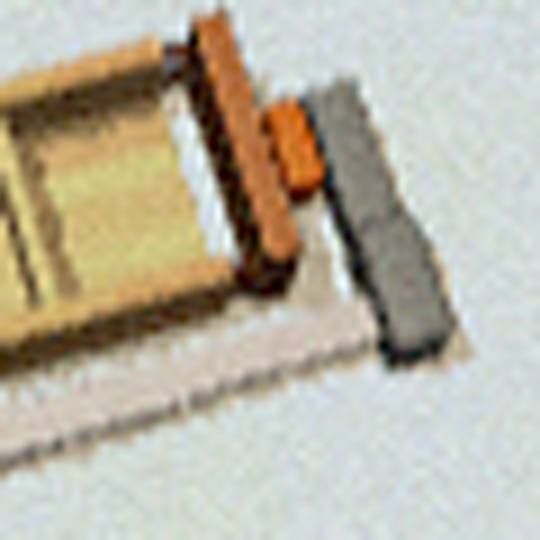

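```bash
cat > lf.py <<'E'
from ov import *
def inv(q,X): d=X[:2]-q[:2]; c,s=np.cos(q[2]),np.sin(q[2]); return np.array([c*d[0]+s*d[1],-s*d[0]+c*d[1]])
E
python3 - <<'E'
from lf import *
p=read_camera("top"); s=read_camera("scene")
H=lambda x,y:np.array([x,y])/8-.5+183
F=lambda x,y:np.array([x,y])/9-.5+np.array([255,140])
S=lambda x,y:np.array([x,y])/5-.5+np.array([185,150])
C=[(p,H(92,225),0,-.042,.033),(p,H(165,500),0,-.042,.033),(p,H(62,130),0,-.042,.036),(p,H(88,212),0,-.042,.036),
(p,H(160,225),0,-.020,.003),(p,H(238,500),0,-.020,.003),(p,H(290,155),1,-.009,.015),(p,F(375,345),1,-.009,.015),(p,H(205,530),1,-.128,.003),(p,H(130,104),1,.028,.036)]
def res(q,C): return np.array([inv(q,at_z(c[0],c[1],c[4]))[c[2]]-c[3] for c in C])*1000
r=least_squares(res,(.53,.11,-1.26),args=(C,)); print(r.x,r.fun)
q=r.x
far=inv(q,at_z(p,F(295,100),.033)); print("far pad?",far, inv(q,at_z(p,F(265,110),.033)),inv(q,at_z(p,F(300,200),.033)))
for k in ("squeeze_point","tab_face","trigger_front"): print(k,W(q,*L[k]))
overlay(p,q,0,"pics/ov_top3.png",(180,130,320,250)); overlay(s,q,0,"pics/ov_sc3.png",(185,150,330,265))
E
```

```text
[ 0.5332  0.1118 -1.2548] [ 1.1696 -1.1962  0.7051  1.4475 -0.4906 -1.6353  1.8655  0.9075  1.0851
 -3.8581]
far pad? [0.2709 0.0746] [0.2604 0.0744] [0.2615 0.0418]
squeeze_point [0.4522 0.0958]
tab_face [0.5112 0.0793]
trigger_front [0.4621 0.0654]
```

View pics/ov_top3.png

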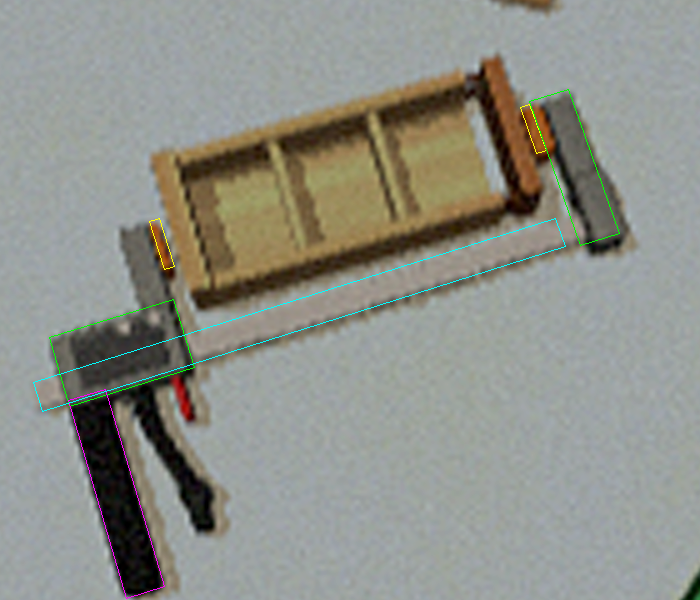

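View pics/ov_sc3.png

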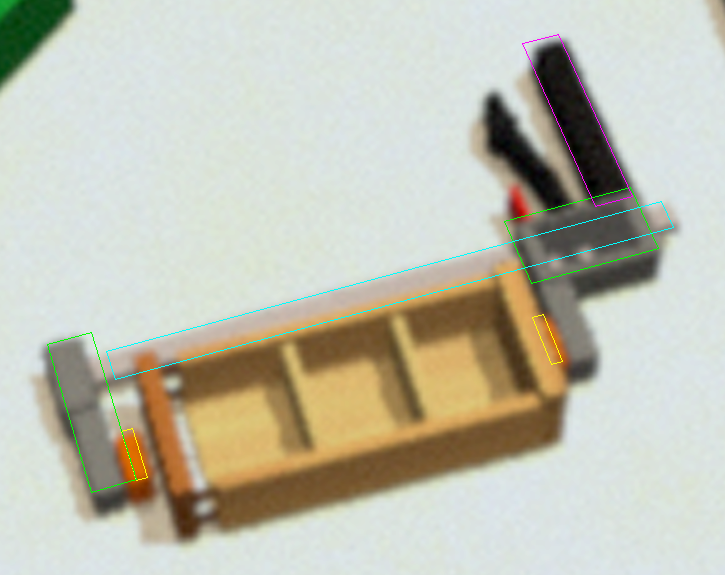

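```bash
cat > mv.py <<'E'
from lf import *
from scipy.spatial.transform import Rotation as Ro
def plan(pos,yaw,n=None):
    """pos world; tool down, tool y along world angle yaw (mod pi)"""
    s=read_state(); R0=Ro.from_rotvec(s["tcp_rot"]); best=None
    for a in (yaw,yaw+np.pi):
        y=np.array([np.cos(a),np.sin(a),0]); z=np.array([0,0,-1.]); x=np.cross(y,z)
        R=Ro.from_matrix(np.c_[x,y,z]); d=(R0.inv()*R).as_rotvec()
        if best is None or np.linalg.norm(d)<np.linalg.norm(best): best=d
    sl=R0.inv().apply(np.asarray(pos)-s["tool_pos"])*100
    print("t",s["time"],"pos",s["tool_pos"],"F",s["wrist_force"],"w",s["width"]); print("slide cm",sl.round(2),"rot",best.round(3),"tool x,y world",R0.as_matrix()[:,0].round(3),R0.as_matrix()[:,1].round(3))
    return sl,best
E
python3 - <<'E'
from mv import *
q=(.5345,.1135,-1.257)
t=W(q,-.010,-.082); print(t)
plan([*t,.15],q[2])
E
```

```text
[0.4534 0.0977]
t 3.15 pos [ 0.2026 -0.6439  0.2393] F [-0.5202  0.0035  0.1999] w 0.9998522382771045
slide cm [ 46.18 -63.21   8.93] rot [-0.    -0.    -0.009] tool x,y world [0.954 0.3   0.   ] [ 0.3   -0.954 -0.   ]
```

Call:
play_rows:
  slide:
    - [2.2,-3,0.2]
    - [4.6,-6.3,0.4]
    - [6.9,-9.5,0.6]
    - [9.2,-12.6,0.8]
    - [11.6,-15.8,1]
    - [13.9,-19,1.2]
    - [16.2,-22.1,1.4]
    - [18.5,-25.3,1.6]
    - [20.8,-28.4,1.8]
    - [23.1,-31.6,2]
    - [25.4,-34.8,2.2]
    - [27.7,-38,2.4]
  delta_rot:
    - [0,0,0]
    - [0,0,0]
    - [0,0,0]
    - [0,0,0]
    - [0,0,0]
    - [0,0,0]
    - [0,0,0]
    - [0,0,0]
    - [0,0,-0.009]
    - [0,0,-0.009]
    - [0,0,-0.009]
    - [0,0,-0.009]
  hand: 1
  force: 20

```text
time: 4.15
tool_pos: [0.3529, -0.1966, 0.2156]
tcp_rot: [3.102, 0.49, 0.002]
wrist_force: [0.9, -0.4, -0.5]
width: 0.997
```

```bash
python3 - <<'E'
from mv import *
q=(.5345,.1135,-1.257)
t=W(q,-.010,-.082)
plan([*t,.10],q[2])
E
```

```text
t 4.15 pos [ 0.3529 -0.1966  0.2156] F [ 0.9147 -0.3551 -0.4907] w 0.997075898404579
slide cm [ 18.61 -24.92  11.55] rot [ 0.001 -0.001 -0.001] tool x,y world [0.951 0.308 0.001] [ 0.308 -0.951  0.001]
```

Call:
play_rows:
  slide:
    - [2.3,-3.1,1]
    - [4.6,-6.2,2]
    - [7,-9.3,3.5]
    - [9.3,-12.5,5]
    - [11.6,-15.6,6.5]
    - [14,-18.7,8]
    - [16.3,-21.8,9.5]
    - [18.6,-24.9,11]
    - [18.6,-24.9,11.5]
    - [18.6,-24.9,11.5]
  delta_rot:
    - [0,0,0]
    - [0,0,0]
    - [0,0,0]
    - [0,0,0]
    - [0,0,0]
    - [0,0,0]
    - [0,0,0]
    - [0,0,0]
    - [0,0,0]
    - [0,0,0]

```text
time: 4.98
tool_pos: [0.4523, 0.0993, 0.0989]
tcp_rot: [3.101, 0.497, -0.004]
wrist_force: [-1.8, -0.3, -1.0]
width: 1.0
```

```bash
python3 - <<'E'
from mv import *
q=(.5345,.1135,-1.257)
t=W(q,-.010,-.082)
plan([*t,.10],q[2])
for n,b in(("top",(160,160,280,270)),("scene",(220,110,360,230))):
    p=read_camera(n); c=cv2.resize(p["image"][b[1]:b[3],b[0]:b[2],::-1],None,fx=5,fy=5,interpolation=cv2.INTER_CUBIC)
    cv2.imwrite(f"pics/{n}_appr.png",cv2.convertScaleAbs(c,alpha=1.8))
E
```

```text
t 4.9833 pos [0.4523 0.0993 0.0989] F [-1.7545 -0.3026 -0.978 ] w 0.9999664389518724
slide cm [ 0.06  0.19 -0.11] rot [0.    0.002 0.004] tool x,y world [ 0.95   0.312 -0.002] [ 0.312 -0.95   0.   ]
```

View pics/scene_appr.png

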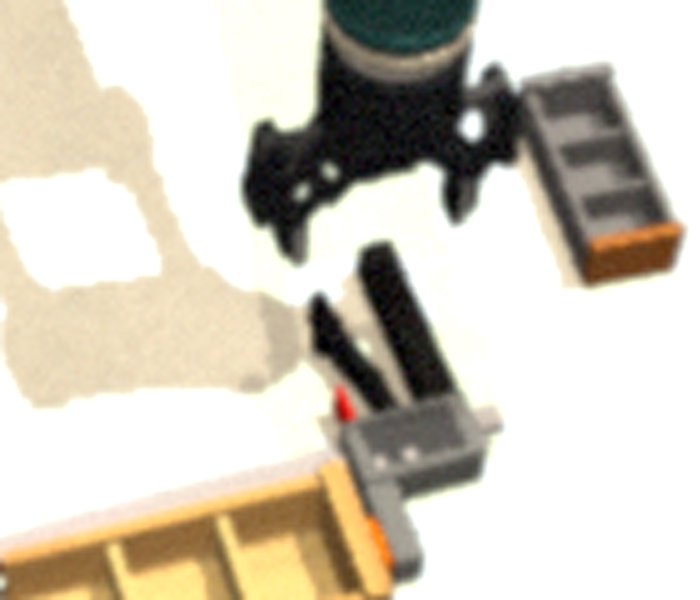

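View pics/top_appr.png

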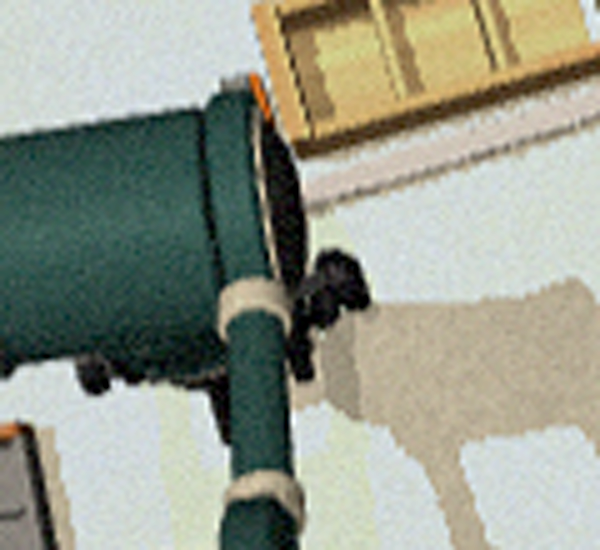

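```bash
python3 - <<'E'
from mv import *
p=read_camera("scene"); s=read_state(); R=Ro.from_rotvec(s["tcp_rot"]).as_matrix()
for d in (.0425,.057,-.0425,-.057):
    for b in (.008,-.005):
        X=s["tool_pos"]+R@np.array([0,d,b]); print(d,b,(proj(p,X)+.5-np.array([220,110]))*5)
E
```

```text
0.0425 0.008 [294.5993 265.8659]
0.0425 -0.005 [295.6801 251.3691]
0.057 0.008 [269.3335 272.2713]
0.057 -0.005 [270.2129 257.799 ]
-0.0425 0.008 [440.8088 228.8271]
-0.0425 -0.005 [443.0379 214.1965]
-0.057 0.008 [465.4239 222.5961]
-0.057 -0.005 [467.8432 207.9445]
```

```bash
python3 - <<'E'
from mv import *
q=(.5335,.112,-1.255)
plan([*W(q,-.010,-.082),.012],q[2])
E
```

```text
t 5.1333 pos [0.4533 0.0969 0.1009] F [-0.1894  0.1448  0.0979] w 1.0025213901401366
slide cm [-0.12  0.04  8.89] rot [ 0.001 -0.001 -0.003] tool x,y world [0.952 0.308 0.001] [ 0.308 -0.952  0.001]
```

Call:
play_rows:
  slide:
    - [-0.1,0,2.5]
    - [-0.1,0,5]
    - [-0.1,0,7]
    - [-0.1,0,8]
    - [-0.1,0,8.6]
    - [-0.1,0,8.9]
    - [-0.1,0,8.9]
  delta_rot:
    - [0,0,0]
    - [0,0,0]
    - [0,0,0]
    - [0,0,0]
    - [0,0,0]
    - [0,0,0]
    - [0,0,0]

```text
time: 5.72
tool_pos: [0.453, 0.096, 0.0123]
tcp_rot: [3.102, 0.487, 0.003]
wrist_force: [0.5, 0.0, -0.6]
width: 0.998
```

```bash
python3 - <<'E'
from mv import *
q=(.5335,.112,-1.255)
plan([*W(q,-.010,-.082),.012],q[2])
for n,b in(("scene",(240,130,360,230)),):
    p=read_camera(n); c=cv2.resize(p["image"][b[1]:b[3],b[0]:b[2],::-1],None,fx=6,fy=6,interpolation=cv2.INTER_CUBIC)
    cv2.imwrite(f"pics/{n}_down.png",cv2.convertScaleAbs(c,alpha=1.8))
E
```

```text
t 5.7167 pos [0.453  0.096  0.0123] F [ 0.4974  0.0304 -0.56  ] w 0.9976400370206856
slide cm [-0.05 -0.02  0.03] rot [ 0.001 -0.002 -0.004] tool x,y world [0.952 0.307 0.002] [ 0.307 -0.952  0.001]
```

View pics/scene_down.png

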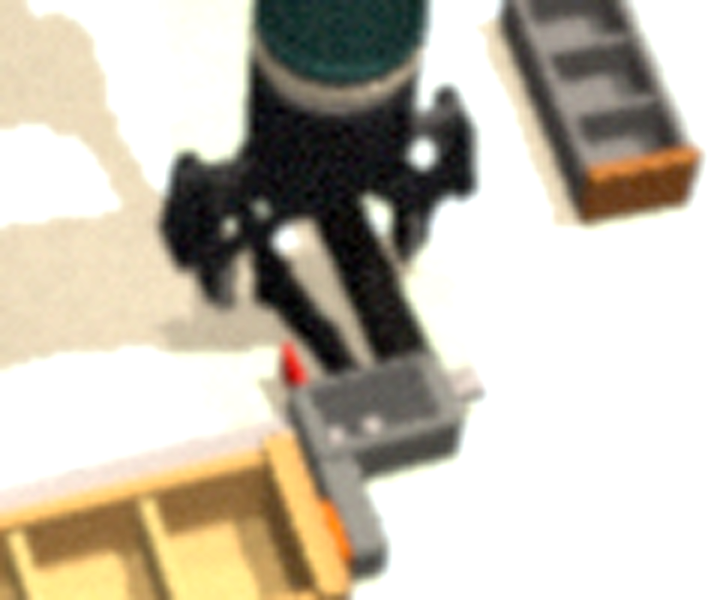

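The fingers straddle the handle and trigger, and the red tab shows at (292,365). I'll close gently until they touch.

Call:
play_rows:
  slide:
    - [0,0,0]
    - [0,0,0]
    - [0,0,0]
    - [0,0,0]
  delta_rot:
    - [0,0,0]
    - [0,0,0]
    - [0,0,0]
    - [0,0,0]
  hand: 0.8
  force: 20

```text
time: 6.1
tool_pos: [0.4541, 0.0968, 0.0135]
tcp_rot: [3.103, 0.488, 0.007]
wrist_force: [-0.9, 3.6, 1.2]
width: 0.798
```

Call:
play_rows:
  slide:
    - [0,0,0]
    - [0,0,0]
    - [0,0,0]
    - [0,0,0]
  delta_rot:
    - [0,0,0]
    - [0,0,0]
    - [0,0,0]
    - [0,0,0]
  hand: 0.75

```text
time: 6.43
tool_pos: [0.4537, 0.0975, 0.0138]
tcp_rot: [-3.103, -0.488, -0.006]
wrist_force: [-2.4, 4.8, 3.9]
width: 0.754
```

Call:
play_rows:
  slide:
    - [0,0,0]
    - [0,0,0]
    - [0,0,0]
    - [0,0,0]
  delta_rot:
    - [0,0,0]
    - [0,0,0]
    - [0,0,0]
    - [0,0,0]
  hand: 0.7

```text
time: 6.77
tool_pos: [0.4533, 0.0987, 0.0144]
tcp_rot: [-3.101, -0.487, -0.005]
wrist_force: [-4.5, 7.6, 6.1]
width: 0.701
```

```bash
cat > pic.py <<'E'
from mv import *
import sys
tag=sys.argv[1]; n=sys.argv[2]; b=[int(v) for v in sys.argv[3].split(",")]; f=int(sys.argv[4])
p=read_camera(n); c=cv2.resize(p["image"][b[1]:b[3],b[0]:b[2],::-1],None,fx=f,fy=f,interpolation=cv2.INTER_CUBIC)
cv2.imwrite(f"pics/{tag}.png",cv2.convertScaleAbs(c,alpha=1.8 if n=="scene" else 2))
s=read_state(); print(s["time"],s["tool_pos"],s["wrist_force"],s["torque"],s["width"])
E
python3 pic.py c1 scene 190,140,340,260 5
```

```text
6.8167 [0.4533 0.0987 0.0144] [-4.4572  6.1785  5.3688] [ 1.2015  0.6783 -0.0229] 0.7028525569119564
```

View pics/c1.png

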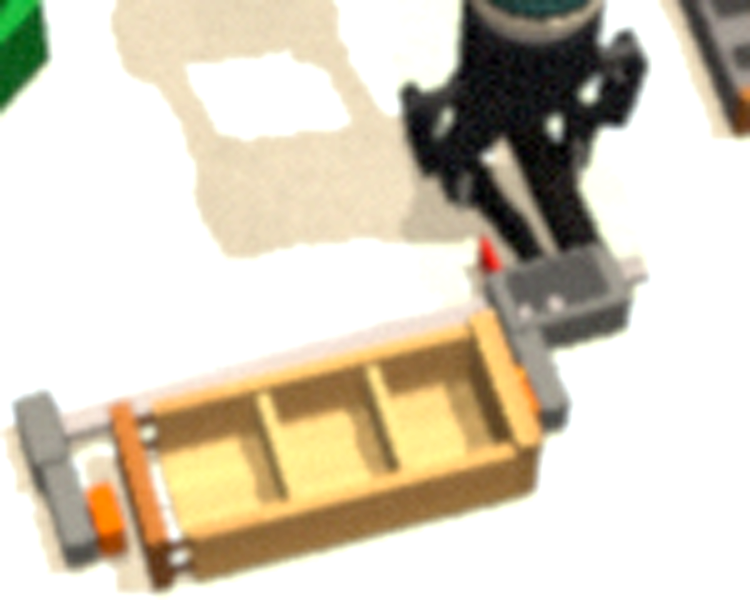

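Call:
play_rows:
  slide:
    - [0,-0.2,0]
    - [0,-0.4,0.1]
    - [0,-0.4,0.1]
    - [0,-0.4,0.1]
  delta_rot:
    - [0,0,0]
    - [0,0,0]
    - [0,0,0]
    - [0,0,0]

```text
time: 7.15
tool_pos: [0.4529, 0.1019, 0.0138]
tcp_rot: [-3.103, -0.488, -0.007]
wrist_force: [1.2, -5.5, 4.2]
width: 0.701
```

Call:
play_rows:
  slide:
    - [0,-0.1,0]
    - [0,-0.3,0]
    - [0,-0.5,0]
    - [0,-0.7,0]
    - [0,-0.9,0]
    - [0,-1.0,0]
    - [0,-1.0,0]
    - [0,-1.0,0]
    - [0,-1.0,0]
  delta_rot:
    - [0,0,0]
    - [0,0,0]
    - [0,0,0]
    - [0,0,0]
    - [0,0,0]
    - [0,0,0]
    - [0,0,0]
    - [0,0,0]
    - [0,0,0]
  hand: 0.44

```text
time: 7.9
tool_pos: [0.4517, 0.1106, 0.0148]
tcp_rot: [3.102, 0.49, 0.012]
wrist_force: [1.8, -5.8, 5.5]
width: 0.442
```

```bash
python3 pic.py c2 scene 190,140,340,260 5; python3 pic.py c2t top 170,130,320,250 5
```

```text
7.95 [0.4517 0.1107 0.0148] [ 0.9382 -6.4258  5.3531] [-0.9808 -0.2742 -0.0087] 0.43981389083360445
8.0 [0.4516 0.1106 0.0147] [ 1.0771 -5.6694  5.8012] [-1.0385 -0.1842  0.0306] 0.43770751732399693
```

View pics/c2.png

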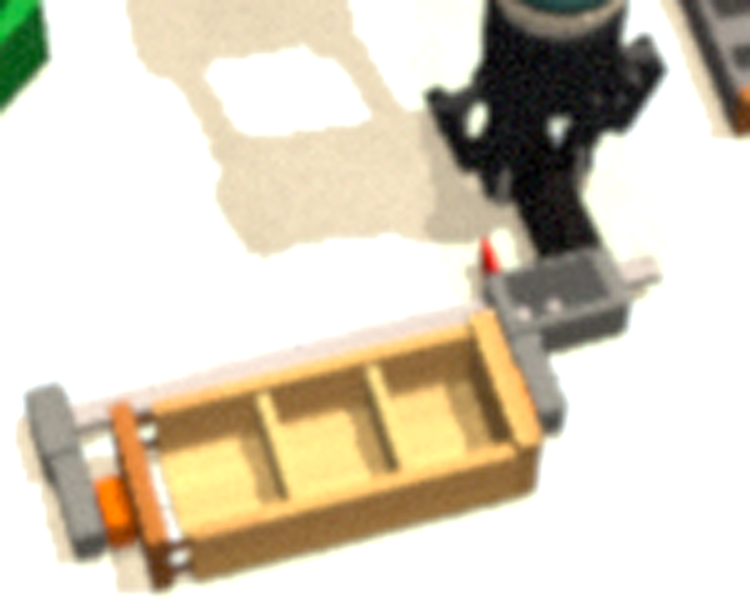

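View pics/c2t.png

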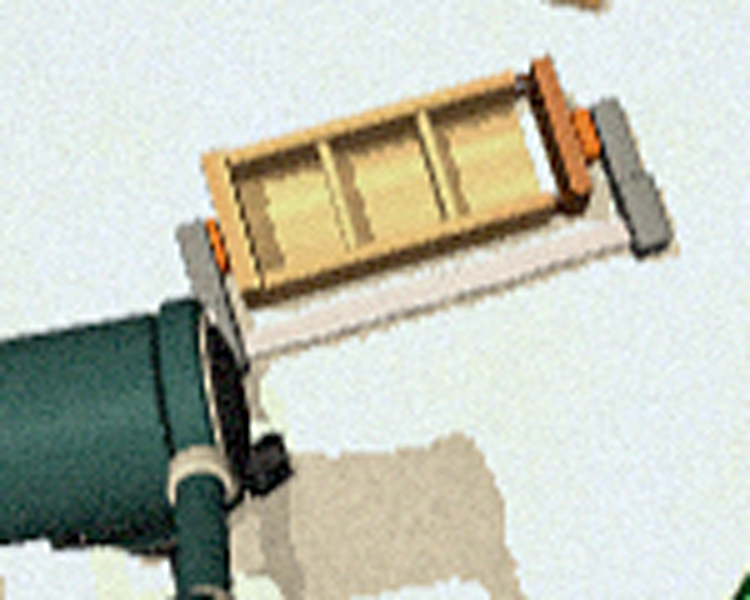

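Call:
play_rows:
  slide:
    - [0,0.2,0]
    - [0,0.5,0.1]
    - [0,0.9,0.1]
    - [0,1.2,0.2]
    - [0,1.3,0.2]
    - [0,1.3,0.2]
    - [0,1.3,0.2]
  delta_rot:
    - [0,0,0]
    - [0,0,0]
    - [0,0,0]
    - [0,0,0]
    - [0,0,0]
    - [0,0,0]
    - [0,0,0]
  hand: 0.79

```text
time: 8.58
tool_pos: [0.4552, 0.0985, 0.0125]
tcp_rot: [3.103, 0.489, 0.011]
wrist_force: [-0.2, 3.1, -1.3]
width: 0.792
```

```bash
python3 pic.py c3 scene 190,140,340,260 5
```

```text
8.6333 [0.4552 0.0985 0.0125] [-0.497   2.2593 -1.7483] [0.3419 0.0557 0.0117] 0.7908899472837875
```

View pics/c3.png

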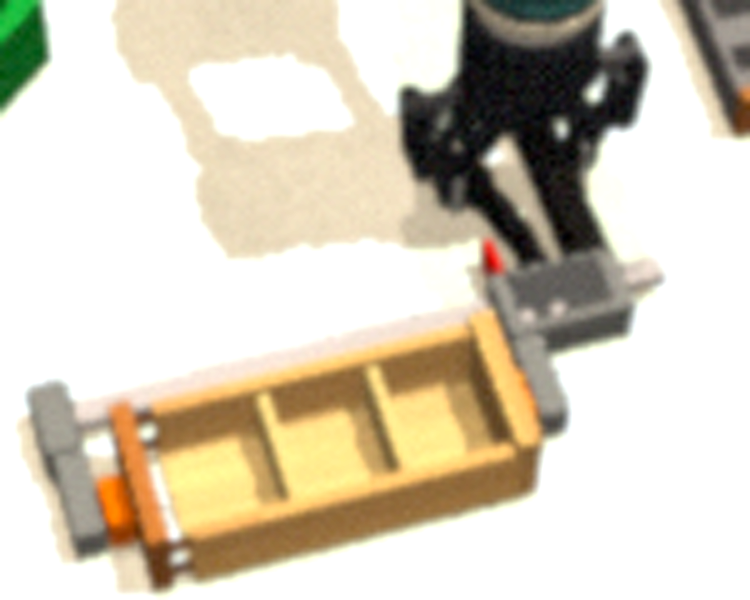

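Call:
play_rows:
  slide:
    - [0,-0.2,0]
    - [0,-0.4,0]
    - [0,-0.7,0]
    - [0,-1.0,0]
    - [0,-1.2,0]
    - [0,-1.4,0]
    - [0,-1.4,0]
    - [0,-1.4,0]
    - [0,-1.4,0]
  delta_rot:
    - [0,0,0]
    - [0,0,0]
    - [0,0,0]
    - [0,0,0]
    - [0,0,0]
    - [0,0,0]
    - [0,0,0]
    - [0,0,0]
    - [0,0,0]
  hand: 0.435

```text
time: 9.38
tool_pos: [0.4525, 0.1105, 0.0138]
tcp_rot: [3.099, 0.492, 0.015]
wrist_force: [-0.4, -8.1, 7.4]
width: 0.438
```

```bash
python3 pic.py c4 scene 190,140,340,260 5; python3 pic.py c4t top 170,130,320,250 5
```

```text
9.4333 [0.4525 0.1105 0.0138] [ 0.1109 -7.1626  7.4181] [-1.3118 -0.0943 -0.0764] 0.43860728798020493
9.4833 [0.4525 0.1105 0.0138] [-0.3417 -6.5692  8.7923] [-1.3419 -0.0486 -0.0469] 0.4377565176542895
```

View pics/c4.png

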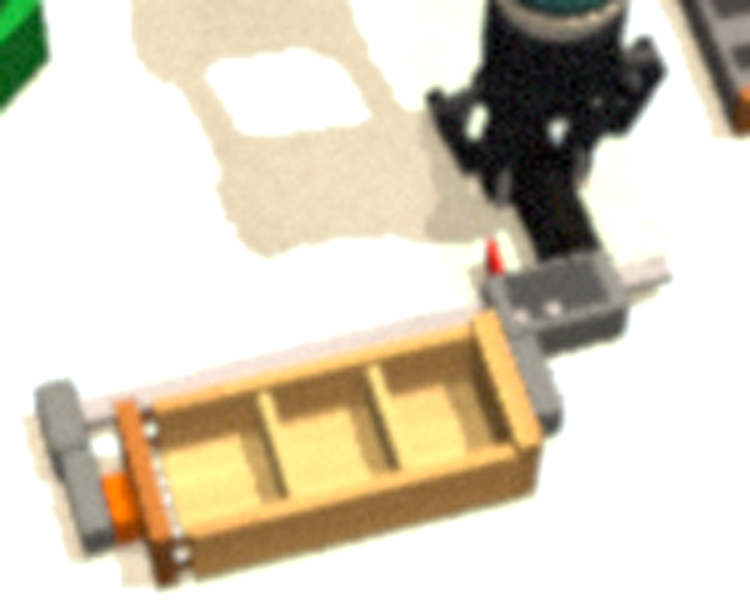

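View pics/c4t.png

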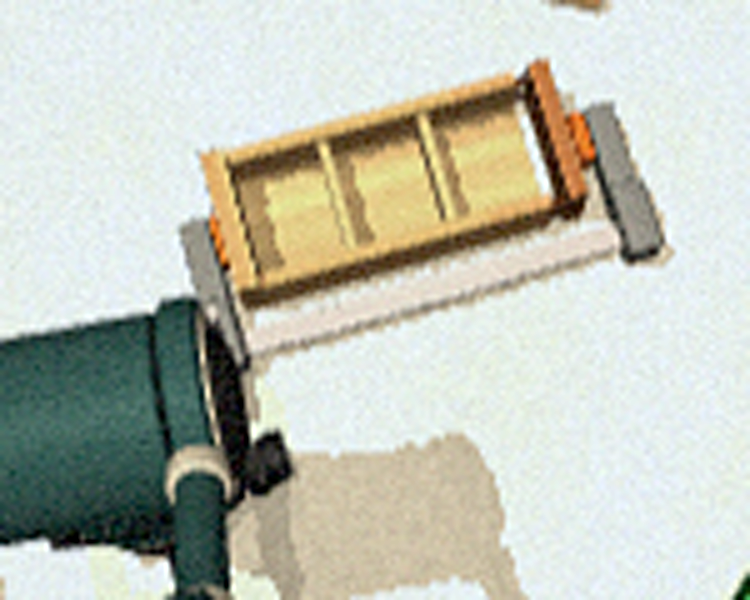

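Call:
play_rows:
  slide:
    - [0,0.2,0]
    - [0,0.5,0.1]
    - [0,0.9,0.1]
    - [0,1.2,0.1]
    - [0,1.4,0.1]
    - [0,1.4,0.1]
    - [0,1.4,0.1]
  delta_rot:
    - [0,0,0]
    - [0,0,0]
    - [0,0,0]
    - [0,0,0]
    - [0,0,0]
    - [0,0,0]
    - [0,0,0]
  hand: 0.79

```text
time: 10.07
tool_pos: [0.456, 0.0973, 0.0125]
tcp_rot: [3.1, 0.492, 0.012]
wrist_force: [-0.8, 1.9, 1.5]
width: 0.788
```

```bash
python3 pic.py c5 scene 190,140,340,260 5;  python3 pic.py c5t top 170,130,320,250 5
```

```text
10.1167 [0.456  0.0973 0.0125] [-3.0414  2.4935  0.9364] [0.4732 0.4764 0.0121] 0.7868741072041697
10.1667 [0.456  0.0973 0.0125] [-3.5105  3.5022  0.8783] [0.4758 0.5039 0.0138] 0.7911604359049916
```

View pics/c5.png

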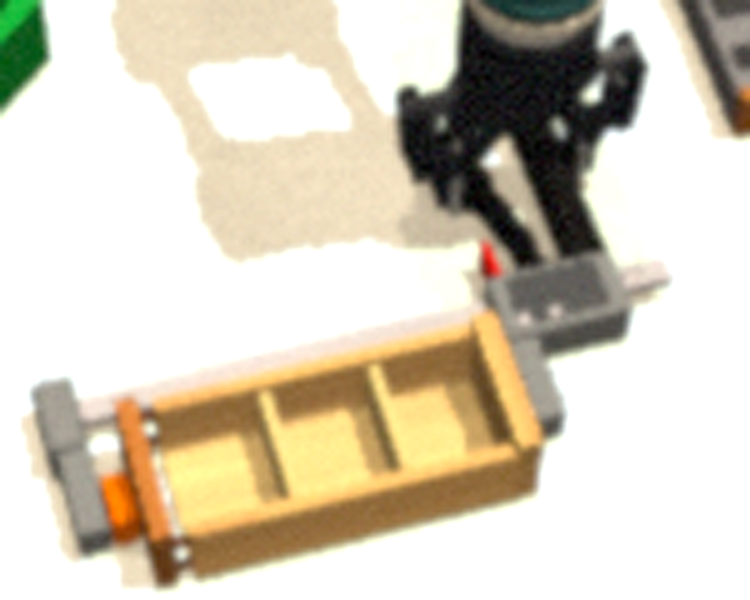

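Call:
play_rows:
  slide:
    - [-0.1,-0.2,0]
    - [-0.2,-0.4,0]
    - [-0.2,-0.6,0]
    - [-0.2,-0.8,0]
    - [-0.2,-1.0,0]
    - [-0.2,-1.1,0]
    - [-0.2,-1.1,0]
    - [-0.2,-1.1,0]
  delta_rot:
    - [0,0,0]
    - [0,0,0]
    - [0,0,0]
    - [0,0,0]
    - [0,0,0]
    - [0,0,0]
    - [0,0,0]
    - [0,0,0]
  hand: 0.52

```text
time: 10.83
tool_pos: [0.4524, 0.1059, 0.0139]
tcp_rot: [3.096, 0.495, 0.016]
wrist_force: [-1.6, -6.7, 8.2]
width: 0.521
```

```bash
python3 pic.py c6 scene 190,140,340,260 5;  python3 pic.py c6t top 170,130,320,250 5
```

```text
10.8833 [0.4524 0.1059 0.0139] [-1.4214 -7.9196  8.0659] [-1.1611  0.1853 -0.0703] 0.5218557245609664
10.9333 [0.4524 0.1059 0.0139] [-1.1729 -6.4461  9.2547] [-1.1865  0.1957 -0.0364] 0.5242421537324041
```

View pics/c6.png

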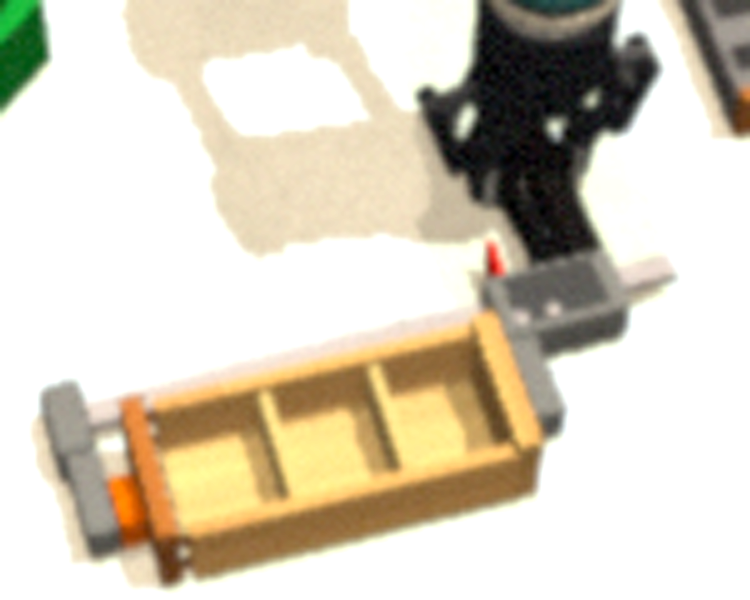

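Call:
play_rows:
  slide:
    - [0,-0.1,0]
    - [0,-0.2,0]
    - [0,-0.3,0]
    - [0,-0.3,0]
    - [0,-0.3,0]
  delta_rot:
    - [0,0,0]
    - [0,0,0]
    - [0,0,0]
    - [0,0,0]
    - [0,0,0]
  hand: 0.44

```text
time: 11.35
tool_pos: [0.4519, 0.1081, 0.0147]
tcp_rot: [3.094, 0.496, 0.017]
wrist_force: [-4.4, -2.6, 7.6]
width: 0.44
```

```bash
python3 pic.py c7 scene 190,140,340,260 5;  python3 pic.py c7t top 170,130,320,250 5;python3 pic.py c7 scene 190,140,340,260 5
```

```text
11.4 [0.4519 0.108  0.0147] [-3.7837 -4.0164  7.4619] [-0.5433  0.5465 -0.0684] 0.44595193031230634
11.45 [0.4519 0.108  0.0147] [-3.2357 -2.3973  7.8865] [-0.5082  0.5373 -0.0883] 0.4378856348231667
11.5 [0.4518 0.108  0.0146] [-3.4984 -4.2692  8.416 ] [-0.4584  0.5778 -0.0528] 0.4414141102875133
```

View pics/c7.png

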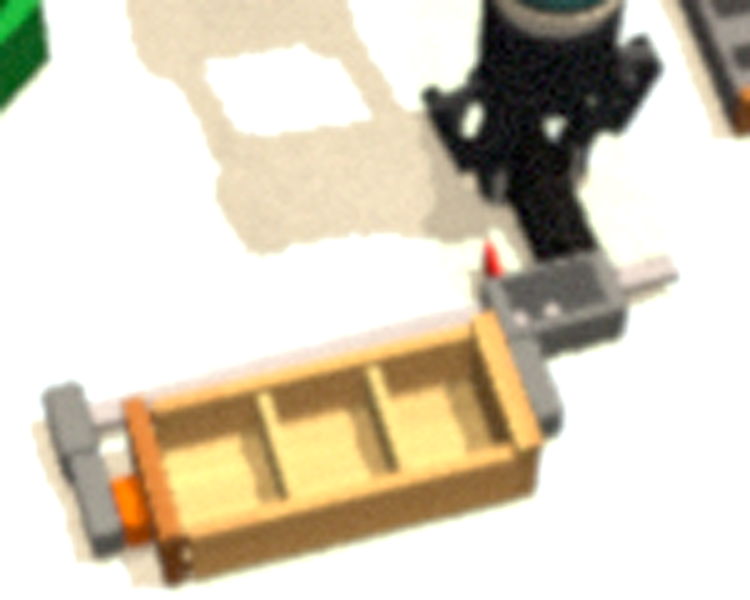

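View pics/c7t.png

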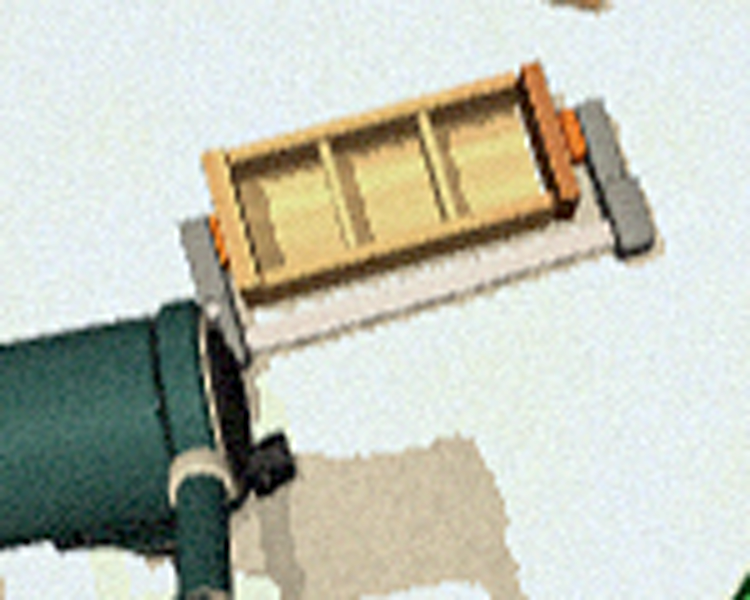

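```bash
cat > meas.py <<'E'
import cv2,numpy as np,sys
def track(fa,fb,box):
    a=cv2.imread(fa).astype(np.float32).mean(2); b=cv2.imread(fb).astype(np.float32).mean(2)
    x0,y0,x1,y1=box; t=a[y0:y1,x0:x1]; m=25
    s=b[y0-m:y1+m,x0-m:x1+m]; r=cv2.matchTemplate(s,t,cv2.TM_CCOEFF_NORMED); _,v,_,(px,py)=cv2.minMaxLoc(r)
    def sub(l,c,rr): return (l-rr)/(2*(l-2*c+rr)) if 0 else 0.5*(l-rr)/(l-2*c+rr)
    dx=px-m+(sub(r[py,px-1],r[py,px],r[py,px+1]) if 0<px<r.shape[1]-1 else 0); dy=py-m+(sub(r[py-1,px],r[py,px],r[py+1,px]) if 0<py<r.shape[0]-1 else 0)
    return dx,dy,v
if __name__=="__main__":
    seq=sys.argv[1:]
    for f in seq:
        A=f"pics/{seq[0]}.png";B=f"pics/{f}.png"
        bd=track(A,B,(118,398,180,545)); cd=track(A,B,(235,335,500,560)); jw=track(A,B,(30,380,105,555)); hd=track(A,B,(490,260,625,340))
        u=np.array([.97,-.24]); g=lambda p,q:((np.array(p[:2])-np.array(q[:2]))@u)/5
        print(f,"caddy",np.round(cd,2),"head",np.round(hd,2),"board-caddy px",g(bd,cd).round(3),"jaw-head px",g(jw,hd).round(3), "v",round(bd[2],3),round(jw[2],3))
E
python3 meas.py c1 c2 c3 c4 c5 c6 c7; python3 - <<'E'
from mv import *
p=read_camera("scene")
# px per mm along caddy axis at the board/jaw
for X in ([.66,-.09,.05],[.64,-.14,.036],[.53,.11,.036]):
    X=np.array(X); d=np.array([np.cos(-1.255),np.sin(-1.255),0])
    print((proj(p,X-d*.01)-proj(p,X))/10)
E
```

```text
c1 caddy [-0. -0.  1.] head [-0.  0.  1.] board-caddy px 0.002 jaw-head px 0.001 v 1.0 1.0
c2 caddy [0.03 0.01 1.  ] head [-0.13  3.49  0.94] board-caddy px -0.254 jaw-head px 2.433 v 0.882 0.98
c3 caddy [ 0.02 -0.01  1.  ] head [2.29 4.08 0.98] board-caddy px -0.221 jaw-head px 2.413 v 0.876 0.97
c4 caddy [ 0.76 -0.59  1.  ] head [-0.47  6.    0.92] board-caddy px 0.471 jaw-head px 4.508 v 0.863 0.953
c5 caddy [ 1.27 -0.79  1.  ] head [0.97 7.46 0.95] board-caddy px 0.401 jaw-head px 3.808 v 0.868 0.97
c6 caddy [ 1.22 -0.72  1.  ] head [-0.19  6.33  0.93] board-caddy px 1.623 jaw-head px 5.392 v 0.811 0.95
c7 caddy [0.14 0.15 1.  ] head [-1.79  7.52  0.91] board-caddy px 2.559 jaw-head px 6.067 v 0.811 0.944
[ 0.3728 -0.103 ]
[ 0.3683 -0.1005]
[ 0.3413 -0.0923]
```

Call:
play_rows:
  slide:
    - [0,0.2,0]
    - [0,0.5,0.1]
    - [0,0.9,0.2]
    - [0,1.2,0.2]
    - [0,1.4,0.2]
    - [0,1.4,0.2]
    - [0,1.4,0.2]
  delta_rot:
    - [0,0,0]
    - [0,0,0]
    - [0,0,0]
    - [0,0,0]
    - [0,0,0]
    - [0,0,0]
    - [0,0,0]
  hand: 0.82

```text
time: 12.13
tool_pos: [0.4557, 0.0947, 0.0125]
tcp_rot: [3.094, 0.495, 0.015]
wrist_force: [-2.0, 2.5, 0.4]
width: 0.82
```

```bash
python3 pic.py c8 scene 190,140,340,260 5; python3 pic.py c8t top 170,130,320,250 5; python3 meas.py c1 c2 c3 c4 c5 c6 c7 c8 | cut -c 60-
```

```text
12.1833 [0.4558 0.0947 0.0125] [-0.8879  0.3173 -0.3676] [0.1799 0.1761 0.0451] 0.8220933823633559
12.2333 [0.4558 0.0947 0.0125] [-0.6313  0.935  -0.1959] [0.1645 0.1855 0.0637] 0.8209111738788033
002 jaw-head px 0.001 v 1.0 1.0
ddy px -0.254 jaw-head px 2.433 v 0.882 0.98
ddy px -0.221 jaw-head px 2.413 v 0.876 0.97
-caddy px 0.471 jaw-head px 4.508 v 0.863 0.953
ddy px 0.401 jaw-head px 3.808 v 0.868 0.97
-caddy px 1.623 jaw-head px 5.392 v 0.811 0.95
ddy px 2.559 jaw-head px 6.067 v 0.811 0.944
ddy px 2.532 jaw-head px 5.836 v 0.809 0.966
```

View pics/c8.png

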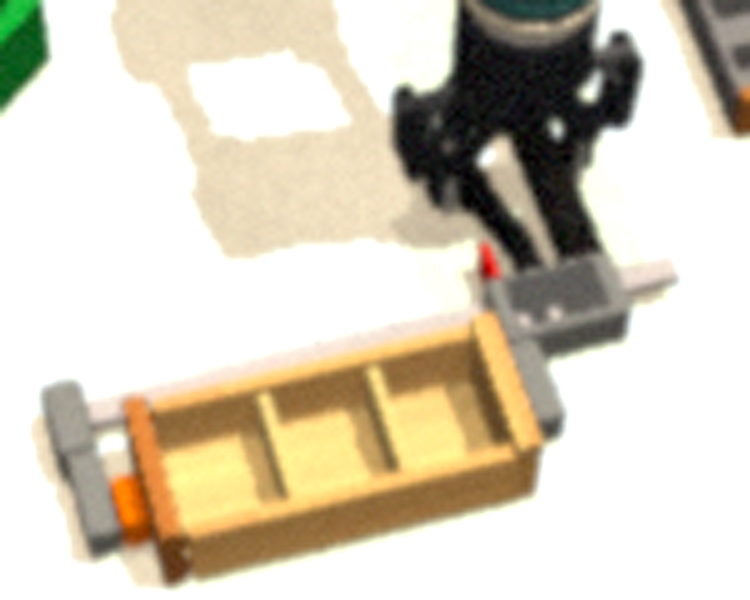

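View pics/c8t.png

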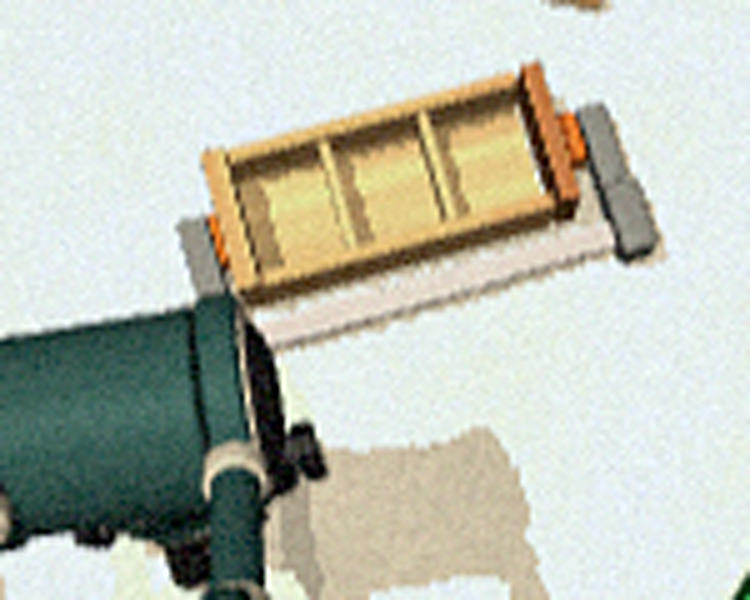

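```bash
cat > cad.py <<'E'
from mv import *
def avg(n,k=4):
    ps=[read_camera(n) for _ in range(k)]; p=dict(ps[-1]); p["image"]=np.mean([a["image"].astype(float) for a in ps],0); return p
def caddy_len(p,c=(.6375,0.),yaw=-1.255,z=.060,dbg=False):
    # sample image in caddy frame at height z
    xs=np.arange(-.125,.135,.0005); ys=np.concatenate([np.arange(-.037,-.021,.002),np.arange(.021,.038,.002)])
    rows=[]
    for y in ys:
        P=np.array([proj(p,[c[0]+np.cos(yaw)*x-np.sin(yaw)*y,c[1]+np.sin(yaw)*x+np.cos(yaw)*y,z]) for x in xs]).astype(np.float32)
        rows.append(cv2.remap(p["image"].astype(np.float32),P[None,:,0],P[None,:,1],cv2.INTER_CUBIC)[0])
    return xs,ys,np.array(rows)
E
python3 - <<'E'
from cad import *
p=avg("top",4); np.save("p_c8top.npy",p,allow_pickle=True); s=avg("scene",4); np.save("p_c8sc.npy",s,allow_pickle=True)
for n,q in(("t",p),("s",s)):
    xs,ys,r=caddy_len(q)
    cv2.imwrite(f"pics/strip_{n}.png",cv2.convertScaleAbs(cv2.resize(r[:,:,::-1].astype(np.float32),None,fx=1.5,fy=20,interpolation=cv2.INTER_NEAREST),alpha=1.6))
    # full rectified caddy-frame view
    X=np.arange(-.14,.16,.0005); Y=np.arange(.07,-.11,-.0005); yaw=-1.255;c=(.6375,0.)
    M=np.array([[proj(q,[c[0]+np.cos(yaw)*x-np.sin(yaw)*y,c[1]+np.sin(yaw)*x+np.cos(yaw)*y,.06]) for x in X] for y in Y]).astype(np.float32)
    im=cv2.remap(q["image"].astype(np.float32),M[...,0],M[...,1],cv2.INTER_CUBIC)[:,:,::-1]
    im=cv2.convertScaleAbs(im,alpha=1.7)
    for k in range(0,600,20): cv2.line(im,(k,0),(k,6 if k%100 else 14),(0,0,255),1)
    cv2.imwrite(f"pics/rect_{n}.png",im)
E
```

```text
(no output)
```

View pics/rect_t.png

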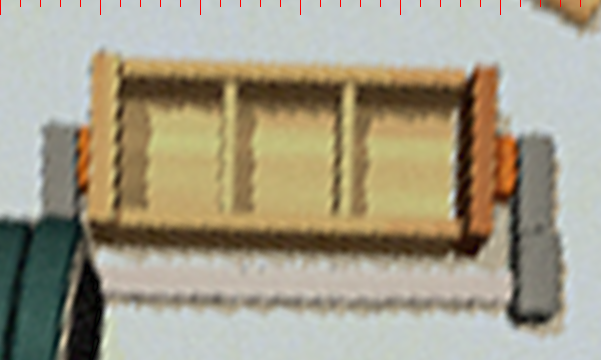

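View pics/rect_s.png

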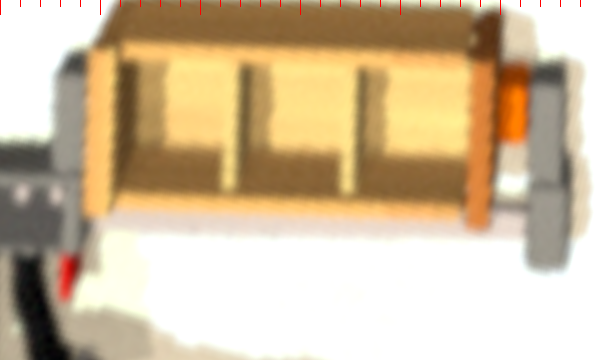

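```bash
cat > bm.py <<'E'
from cad import *
def rect(q,X=np.arange(-.14,.16,.0005),Y=np.arange(.06,-.06,-.0005),yaw=-1.255,c=(.6375,0.),z=.06):
    XX,YY=np.meshgrid(X,Y); Pw=np.stack([c[0]+np.cos(yaw)*XX-np.sin(yaw)*YY,c[1]+np.sin(yaw)*XX+np.cos(yaw)*YY,np.full_like(XX,z)],-1).reshape(-1,3)
    M=q["world_from_camera"]; C=(Pw-M[:3,3])@M[:3,:3]; S=np.c_[C[:,0],-C[:,1]]/-C[:,2:]; S=S*(1+q["k1"]*(S**2).sum(1,keepdims=True)); f=K(q)
    m=(S*f+[q["cx"],q["cy"]]).reshape(*XX.shape,2).astype(np.float32)
    return cv2.remap(q["image"].astype(np.float32),m[...,0],m[...,1],cv2.INTER_CUBIC)
def shift(A,B,box):
    x0,y0,x1,y1=box; m=16; a=A[y0:y1,x0:x1]; best=[]
    sh=np.arange(-m,m+1)
    e=np.array([np.mean((a-B[y0:y1,x0+k:x1+k])**2) for k in sh]); i=int(np.clip(e.argmin(),1,len(e)-2))
    d=.5*(e[i-1]-e[i+1])/(e[i-1]-2*e[i]+e[i+1]); return (sh[i]+d)*.5, e[i]
ref={"top":"p_c8top.npy","scene":"p_c8sc.npy"}
# boxes in rect px (row = (60-y_mm)*2)
BX={"top":dict(board=[(470,48,510,100)],glue=[(75,40,140,90)],wall=[(75,40,400,190)]),
    "scene":dict(board=[(462,35,500,190)],glue=[(75,35,140,170)],wall=[(110,30,440,190)])}
def measure(k=4,names=("top","scene"),save=None):
    for n in names:
        p=avg(n,k)
        if save: np.save(f"p_{save}{n}.npy",p,allow_pickle=True)
        A=rect(np.load(ref[n],allow_pickle=True).item()); B=rect(p)
        o={kk:[shift(A,B,b) for b in v] for kk,v in BX[n].items()}
        print(n,{kk:[(round(a,2),round(b)) for a,b in v] for kk,v in o.items()},"board-wall mm",round(np.mean([a for a,_ in o["board"]])-o["wall"][0][0],2))
    s=read_state(); print("t",s["time"],"w",s["width"],"pos",s["tool_pos"].round(4),"F",s["wrist_force"].round(1))
if __name__=="__main__":
    import sys; measure(save=sys.argv[1] if len(sys.argv)>1 else None)
E
python3 bm.py
```

```text
top {'board': [(np.float64(-0.02), 3)], 'glue': [(np.float64(0.01), 2)], 'wall': [(np.float64(0.0), 2)]} board-wall mm -0.03
scene {'board': [(np.float64(0.01), 1)], 'glue': [(np.float64(0.0), 1)], 'wall': [(np.float64(-0.0), 1)]} board-wall mm 0.01
t 13.0333 w 0.8186435335865108 pos [0.456  0.0947 0.0127] F [-2.6  1.6 -0.6]
```

Call:
play_rows:
  slide:
    - [-0.1,-0.2,0]
    - [-0.2,-0.4,0]
    - [-0.2,-0.6,0]
    - [-0.2,-0.75,0]
    - [-0.2,-0.75,0]
  delta_rot:
    - [0,0,0]
    - [0,0,0]
    - [0,0,0]
    - [0,0,0]
    - [0,0,0]
  hand: 0.66

```text
time: 13.45
tool_pos: [0.4537, 0.1005, 0.0134]
tcp_rot: [3.092, 0.497, 0.022]
wrist_force: [2.3, -4.2, 0.6]
width: 0.663
```

```bash
python3 bm.py
```

```text
top {'board': [(np.float64(-0.09), 49)], 'glue': [(np.float64(-0.24), 31)], 'wall': [(np.float64(-0.36), 26)]} board-wall mm 0.27
scene {'board': [(np.float64(-0.54), 16)], 'glue': [(np.float64(-0.48), 8)], 'wall': [(np.float64(-0.63), 8)]} board-wall mm 0.08
t 13.85 w 0.6587049865608225 pos [0.4538 0.1006 0.0134] F [ 2.4 -4.8 -0.2]
```

Call:
play_rows:
  slide:
    - [0,-0.1,0]
    - [0,-0.15,0]
    - [0,-0.15,0]
  delta_rot:
    - [0,0,0]
    - [0,0,0]
    - [0,0,0]
  hand: 0.62

```text
time: 14.1
tool_pos: [0.4533, 0.1018, 0.014]
tcp_rot: [3.092, 0.495, 0.021]
wrist_force: [-2.8, -1.8, 5.8]
width: 0.62
```

```bash
python3 bm.py
```

```text
top {'board': [(np.float64(-0.06), 51)], 'glue': [(np.float64(-0.21), 29)], 'wall': [(np.float64(-0.35), 26)]} board-wall mm 0.29
scene {'board': [(np.float64(-0.54), 16)], 'glue': [(np.float64(-0.47), 8)], 'wall': [(np.float64(-0.63), 8)]} board-wall mm 0.09
t 14.5 w 0.6183080319472184 pos [0.4533 0.1018 0.014 ] F [-3.1 -1.2  6.6]
```

Call:
play_rows:
  slide:
    - [0,-0.05,0]
    - [0,-0.1,0]
    - [0,-0.1,0]
  delta_rot:
    - [0,0,0]
    - [0,0,0]
    - [0,0,0]
  hand: 0.6

```text
time: 14.75
tool_pos: [0.453, 0.1026, 0.0143]
tcp_rot: [3.092, 0.495, 0.021]
wrist_force: [-2.9, -2.4, 6.3]
width: 0.605
```

```bash
python3 bm.py
```

```text
top {'board': [(np.float64(-0.45), 72)], 'glue': [(np.float64(-0.21), 28)], 'wall': [(np.float64(-0.35), 26)]} board-wall mm -0.11
scene {'board': [(np.float64(-0.98), 21)], 'glue': [(np.float64(-0.47), 9)], 'wall': [(np.float64(-0.63), 8)]} board-wall mm -0.35
t 15.15 w 0.6004735743165113 pos [0.453  0.1026 0.0143] F [-3.8 -1.8  6. ]
```

Call:
play_rows:
  slide:
    - [0,-0.05,0]
    - [0,-0.1,0]
    - [0,-0.1,0]
  delta_rot:
    - [0,0,0]
    - [0,0,0]
    - [0,0,0]
  hand: 0.575

```text
time: 15.4
tool_pos: [0.4527, 0.1035, 0.0147]
tcp_rot: [3.092, 0.494, 0.02]
wrist_force: [-4.1, -1.8, 6.8]
width: 0.58
```

```bash
python3 bm.py
```

```text
top {'board': [(np.float64(-1.34), 131)], 'glue': [(np.float64(-0.22), 30)], 'wall': [(np.float64(-0.35), 26)]} board-wall mm -0.99
scene {'board': [(np.float64(-1.78), 23)], 'glue': [(np.float64(-0.48), 10)], 'wall': [(np.float64(-0.63), 8)]} board-wall mm -1.16
t 15.8 w 0.57707534536229 pos [0.4527 0.1035 0.0147] F [-3.2 -0.8  6.3]
```

Call:
play_rows:
  slide:
    - [0,-0.05,0]
    - [0,-0.1,0]
    - [0,-0.1,0]
  delta_rot:
    - [0,0,0]
    - [0,0,0]
    - [0,0,0]
  hand: 0.55

```text
time: 16.05
tool_pos: [0.4524, 0.1046, 0.015]
tcp_rot: [3.092, 0.494, 0.02]
wrist_force: [-3.3, -1.6, 6.5]
width: 0.55
```

```bash
python3 bm.py
```

```text
top {'board': [(np.float64(-2.32), 82)], 'glue': [(np.float64(-0.24), 31)], 'wall': [(np.float64(-0.35), 26)]} board-wall mm -1.97
scene {'board': [(np.float64(-2.51), 20)], 'glue': [(np.float64(-0.48), 9)], 'wall': [(np.float64(-0.63), 8)]} board-wall mm -1.87
t 16.45 w 0.549654575795702 pos [0.4523 0.1046 0.015 ] F [-2.8 -1.2  5.9]
```

Call:
play_rows:
  slide:
    - [0,-0.05,0]
    - [0,-0.08,0]
    - [0,-0.08,0]
  delta_rot:
    - [0,0,0]
    - [0,0,0]
    - [0,0,0]
  hand: 0.53

```text
time: 16.7
tool_pos: [0.4521, 0.1054, 0.0153]
tcp_rot: [3.093, 0.494, 0.02]
wrist_force: [-4.4, -1.2, 6.2]
width: 0.53
```

```bash
python3 bm.py d53
```

```text
top {'board': [(np.float64(-2.85), 42)], 'glue': [(np.float64(-0.2), 31)], 'wall': [(np.float64(-0.34), 26)]} board-wall mm -2.51
scene {'board': [(np.float64(-3.03), 19)], 'glue': [(np.float64(-0.48), 9)], 'wall': [(np.float64(-0.63), 8)]} board-wall mm -2.4
t 17.1 w 0.5330667847489626 pos [0.4521 0.1054 0.0153] F [-3.8 -0.4  6.8]
```

Call:
play_rows:
  slide:
    - [0,-0.05,0]
    - [0,-0.08,0]
    - [0,-0.08,0]
  delta_rot:
    - [0,0,0]
    - [0,0,0]
    - [0,0,0]
  hand: 0.515

```text
time: 17.35
tool_pos: [0.4519, 0.106, 0.0155]
tcp_rot: [3.092, 0.494, 0.019]
wrist_force: [-3.0, -0.7, 6.5]
width: 0.517
```

```bash
python3 bm.py d51
```

```text
top {'board': [(np.float64(-3.11), 44)], 'glue': [(np.float64(-0.23), 31)], 'wall': [(np.float64(-0.35), 26)]} board-wall mm -2.76
scene {'board': [(np.float64(-3.49), 24)], 'glue': [(np.float64(-0.48), 9)], 'wall': [(np.float64(-0.63), 8)]} board-wall mm -2.86
t 17.75 w 0.516472977252874 pos [0.4519 0.106  0.0155] F [-3.5 -1.4  6.6]
```

Call:
play_rows:
  slide:
    - [0,-0.03,0]
    - [0,-0.06,0]
    - [0,-0.06,0]
  delta_rot:
    - [0,0,0]
    - [0,0,0]
    - [0,0,0]
  hand: 0.505

```text
time: 18.0
tool_pos: [0.4517, 0.1064, 0.0156]
tcp_rot: [3.092, 0.494, 0.019]
wrist_force: [-3.2, -1.1, 6.3]
width: 0.508
```

```bash
python3 bm.py d50
```

```text
top {'board': [(np.float64(-3.49), 77)], 'glue': [(np.float64(-0.22), 29)], 'wall': [(np.float64(-0.35), 26)]} board-wall mm -3.14
scene {'board': [(np.float64(-3.99), 26)], 'glue': [(np.float64(-0.48), 10)], 'wall': [(np.float64(-0.63), 8)]} board-wall mm -3.36
t 18.4 w 0.5064215603483404 pos [0.4517 0.1064 0.0156] F [-3.6 -1.2  5.1]
```

Call:
play_rows:
  slide:
    - [0,-0.03,0]
    - [0,-0.06,0]
    - [0,-0.06,0]
  delta_rot:
    - [0,0,0]
    - [0,0,0]
    - [0,0,0]
  hand: 0.495

```text
time: 18.65
tool_pos: [0.4516, 0.1068, 0.0157]
tcp_rot: [3.091, 0.495, 0.019]
wrist_force: [-2.1, -2.3, 4.6]
width: 0.496
```

```bash
python3 bm.py d49
```

```text
top {'board': [(np.float64(-3.45), 76)], 'glue': [(np.float64(-0.23), 30)], 'wall': [(np.float64(-0.36), 27)]} board-wall mm -3.1
scene {'board': [(np.float64(-4.03), 25)], 'glue': [(np.float64(-0.48), 10)], 'wall': [(np.float64(-0.63), 8)]} board-wall mm -3.4
t 19.05 w 0.5028935753419809 pos [0.4516 0.1068 0.0157] F [-3.3 -1.8  6.7]
```

```bash
cat > jm.py <<'E'
from bm import *
JX={"top":(518,60,556,116),"scene":(525,60,562,180)}
def rj(p): return rect(p,z=.036,Y=np.arange(.06,-.10,-.0005))
def jaw(n,p,refn="p_d53"):
    r=np.load(f"{refn}{n}.npy",allow_pickle=True).item()
    j=shift(rj(r),rj(p),JJ[n]); b=shift(rect(r),rect(p),BX[n]["board"][0]); w=shift(rect(r),rect(p),BX[n]["wall"][0])
    return [round(float(v),2) for v in (j[0],b[0],w[0],b[0]-j[0])]
JJ=JX
E
python3 - <<'E'
from jm import *
for n in("top","scene"):
    p=np.load(f"p_d53{n}.npy",allow_pickle=True).item(); im=cv2.convertScaleAbs(rj(p)[:,:,::-1],alpha=1.7)
    x0,y0,x1,y1=JX[n]; cv2.rectangle(im,(x0,y0),(x1,y1),(0,255,0),1); cv2.imwrite(f"pics/rj_{n}.png",im)
    for t in ("d53","d51","d50","d49"): print(n,t,jaw(n,np.load(f"p_{t}{n}.npy",allow_pickle=True).item()))
a=cv2.imread("pics/rj_top.png");b=cv2.imread("pics/rj_scene.png"); cv2.imwrite("pics/rj.png",np.vstack([a[:290],b[:290]]))
E
```

```text
top d53 [-0.01, 0.01, 0.0, 0.02]
top d51 [-0.25, -0.23, -0.01, 0.02]
top d50 [-0.84, -0.77, 0.0, 0.08]
top d49 [-0.85, -0.71, -0.01, 0.14]
scene d53 [-0.01, 0.0, 0.0, 0.01]
scene d51 [-0.58, -0.43, 0.0, 0.14]
scene d50 [-0.93, -0.88, -0.0, 0.06]
scene d49 [-1.07, -0.91, 0.0, 0.16]
```

View pics/rj.png

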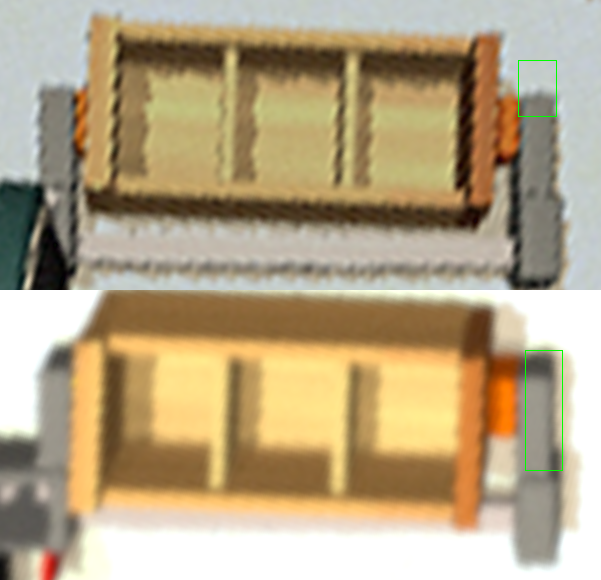

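```bash
sed -i 's/^JX=.*/JX={"top":(506,92,568,280),"scene":(508,52,570,272)}/' jm.py; cat >> jm.py <<'E'
def run(tag=None,k=4):
    for n in("top","scene"):
        p=avg(n,k)
        if tag: np.save(f"p_{tag}{n}.npy",p,allow_pickle=True)
        print(n,"jaw,board,wall,compress mm:",jaw(n,p))
    s=read_state(); print("t",s["time"],"w",s["width"],"pos",s["tool_pos"].round(4),"F",s["wrist_force"].round(1))
if __name__=="__main__":
    import sys; run(sys.argv[1] if len(sys.argv)>1 else None)
E
python3 - <<'E'
from jm import *
for n in("top","scene"):
    for t in ("d53","d51","d50","d49"): print(n,t,jaw(n,np.load(f"p_{t}{n}.npy",allow_pickle=True).item()))
E
```

```text
top d53 [0.0, 0.01, 0.0, 0.01]
top d51 [-0.34, -0.23, -0.01, 0.11]
top d50 [-0.84, -0.77, 0.0, 0.07]
top d49 [-0.97, -0.71, -0.01, 0.27]
scene d53 [-0.0, 0.0, 0.0, 0.0]
scene d51 [-0.51, -0.43, 0.0, 0.08]
scene d50 [-0.94, -0.88, -0.0, 0.06]
scene d49 [-1.05, -0.91, 0.0, 0.14]
```

Call:
play_rows:
  slide:
    - [0,-0.05,0]
    - [0,-0.1,0]
    - [0,-0.1,0]
  delta_rot:
    - [0,0,0]
    - [0,0,0]
    - [0,0,0]
  hand: 0.475

```text
time: 19.3
tool_pos: [0.4514, 0.1076, 0.0159]
tcp_rot: [3.091, 0.495, 0.019]
wrist_force: [-3.1, -1.7, 6.7]
width: 0.478
```

```bash
python3 jm.py d47
```

```text
top jaw,board,wall,compress mm: [-1.46, -0.8, 0.0, 0.66]
scene jaw,board,wall,compress mm: [-1.4, -0.94, 0.0, 0.46]
t 19.7 w 0.4799018225341771 pos [0.4514 0.1076 0.0159] F [-3.  -1.6  6.5]
```

Call:
play_rows:
  slide:
    - [0,-0.05,0]
    - [0,-0.1,0]
    - [0,-0.1,0]
  delta_rot:
    - [0,0,0]
    - [0,0,0]
    - [0,0,0]
  hand: 0.455

```text
time: 19.95
tool_pos: [0.4512, 0.1084, 0.0162]
tcp_rot: [3.09, 0.496, 0.019]
wrist_force: [-2.4, -2.2, 6.6]
width: 0.46
```

```bash
python3 jm.py d45
```

```text
top jaw,board,wall,compress mm: [-1.77, -0.79, -0.01, 0.98]
scene jaw,board,wall,compress mm: [-1.75, -0.94, 0.01, 0.81]
t 20.35 w 0.4561090317070314 pos [0.4511 0.1084 0.0162] F [-3.1 -0.9  6. ]
```

Call:
play_rows:
  slide:
    - [0,-0.05,0]
    - [0,-0.1,0]
    - [0,-0.1,0]
  delta_rot:
    - [0,0,0]
    - [0,0,0]
    - [0,0,0]
  hand: 0.435

```text
time: 20.6
tool_pos: [0.4509, 0.1092, 0.0164]
tcp_rot: [3.09, 0.497, 0.019]
wrist_force: [-2.6, -2.5, 7.0]
width: 0.437
```

```bash
python3 jm.py d43; python3 pic.py d43 scene 190,140,340,260 5
```

```text
top jaw,board,wall,compress mm: [-2.18, -0.77, -0.01, 1.41]
scene jaw,board,wall,compress mm: [-2.12, -0.93, 0.01, 1.19]
t 21.0 w 0.43703378686826133 pos [0.4509 0.1092 0.0164] F [-3.5 -1.9  5.8]
21.05 [0.451  0.1092 0.0164] [-3.7014 -2.1123  6.9208] [-0.1589  0.5345 -0.012 ] 0.4385088703232052
```

View pics/d43.png

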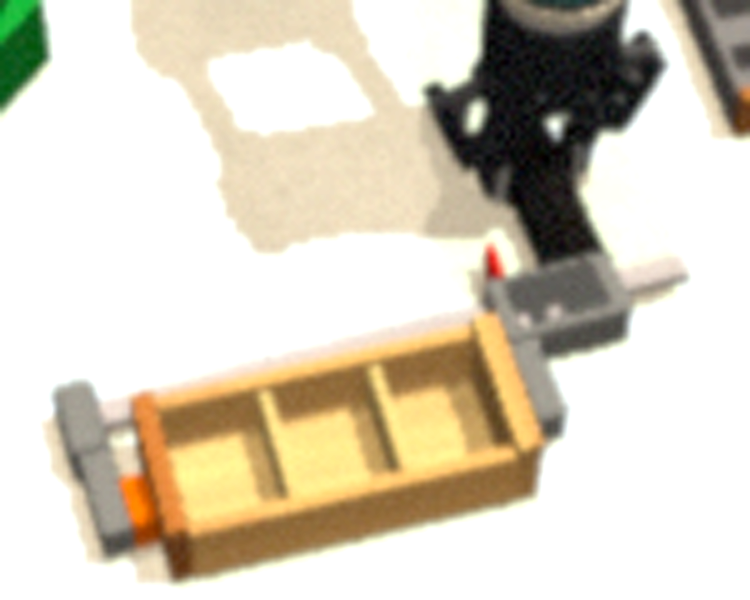

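Call:
play_rows:
  slide:
    - [0,-0.03,0]
    - [0,-0.06,0]
    - [0,-0.06,0]
    - [0,-0.06,0]
  delta_rot:
    - [0,0,0]
    - [0,0,0]
    - [0,0,0]
    - [0,0,0]
  hand: 0.42

```text
time: 21.38
tool_pos: [0.4508, 0.1095, 0.0165]
tcp_rot: [3.089, 0.498, 0.019]
wrist_force: [-2.1, -2.1, 6.1]
width: 0.429
```

```bash
python3 jm.py d42
```

```text
top jaw,board,wall,compress mm: [-2.22, -0.78, 0.0, 1.43]
scene jaw,board,wall,compress mm: [-2.2, -0.94, 0.01, 1.26]
t 21.7833 w 0.43079765249226826 pos [0.4508 0.1095 0.0165] F [-2.1 -1.7  5.7]
```

Call:
play_rows:
  slide:
    - [0,0.2,0.1]
    - [0,0.5,0.2]
    - [0,0.9,0.3]
    - [0,1.2,0.3]
    - [0,1.4,0.35]
    - [0,1.5,0.35]
    - [0,1.5,0.35]
  delta_rot:
    - [0,0,0]
    - [0,0,0]
    - [0,0,0]
    - [0,0,0]
    - [0,0,0]
    - [0,0,0]
    - [0,0,0]
  hand: 0.82

```text
time: 22.37
tool_pos: [0.4552, 0.0958, 0.0131]
tcp_rot: [3.091, 0.496, 0.018]
wrist_force: [-1.5, 3.9, 0.9]
width: 0.826
```

```bash
python3 jm.py d80;python3 pic.py d80 scene 190,140,340,260 5
```

```text
top jaw,board,wall,compress mm: [-1.51, -1.08, -0.43, 0.43]
scene jaw,board,wall,compress mm: [-1.6, -1.56, -0.63, 0.04]
t 22.7667 w 0.8204355594329427 pos [0.4552 0.0958 0.0131] F [-0.8  5.1 -0.1]
22.8167 [0.4552 0.0958 0.0131] [-2.5333  4.6895  0.1698] [ 0.7836  0.2464 -0.0178] 0.8213765978024933
```

View pics/d80.png

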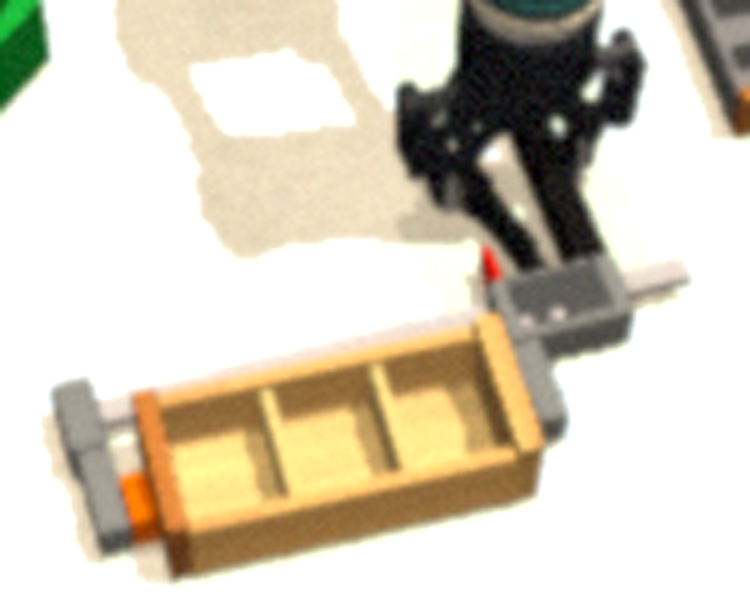

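Call:
play_rows:
  slide:
    - [-0.1,-0.2,0]
    - [-0.2,-0.4,0]
    - [-0.2,-0.6,0]
    - [-0.2,-0.75,0]
    - [-0.2,-0.75,0]
  delta_rot:
    - [0,0,0]
    - [0,0,0]
    - [0,0,0]
    - [0,0,0]
    - [0,0,0]
  hand: 0.66

```text
time: 23.23
tool_pos: [0.4528, 0.1012, 0.0142]
tcp_rot: [3.086, 0.501, 0.023]
wrist_force: [0.6, -5.5, 6.1]
width: 0.66
```

```bash
python3 jm.py
```

```text
top jaw,board,wall,compress mm: [-1.4, -0.76, -0.05, 0.64]
scene jaw,board,wall,compress mm: [-1.48, -1.01, -0.07, 0.46]
t 23.6333 w 0.6628312523979666 pos [0.4528 0.1012 0.0142] F [ 1.3 -4.9  6.3]
```

Call:
play_rows:
  slide:
    - [0,-0.05,0]
    - [0,-0.1,0]
    - [0,-0.1,0]
  delta_rot:
    - [0,0,0]
    - [0,0,0]
    - [0,0,0]
  hand: 0.635

```text
time: 23.88
tool_pos: [0.4525, 0.1017, 0.0147]
tcp_rot: [3.086, 0.5, 0.023]
wrist_force: [-2.8, -1.4, 6.6]
width: 0.639
```

```bash
python3 jm.py
```

```text
top jaw,board,wall,compress mm: [-1.82, -0.77, -0.05, 1.05]
scene jaw,board,wall,compress mm: [-1.78, -1.03, -0.07, 0.75]
t 24.2833 w 0.6388407528852434 pos [0.4525 0.1017 0.0147] F [-3.  -0.3  6.4]
```

Call:
play_rows:
  slide:
    - [0,-0.05,0]
    - [0,-0.08,0]
    - [0,-0.08,0]
  delta_rot:
    - [0,0,0]
    - [0,0,0]
    - [0,0,0]
  hand: 0.615

```text
time: 24.53
tool_pos: [0.4522, 0.1024, 0.015]
tcp_rot: [3.086, 0.5, 0.022]
wrist_force: [-4.2, -0.0, 6.6]
width: 0.615
```

```bash
python3 jm.py
```

```text
top jaw,board,wall,compress mm: [-2.05, -0.78, -0.05, 1.27]
scene jaw,board,wall,compress mm: [-2.05, -1.04, -0.06, 1.01]
t 24.9333 w 0.6184891292492473 pos [0.4522 0.1024 0.015 ] F [-3.7  1.4  6.6]
```

Call:
play_rows:
  slide:
    - [0,-0.03,0]
    - [0,-0.05,0]
    - [0,-0.05,0]
  delta_rot:
    - [0,0,0]
    - [0,0,0]
    - [0,0,0]
  hand: 0.605

```text
time: 25.18
tool_pos: [0.4521, 0.1028, 0.0152]
tcp_rot: [3.086, 0.499, 0.022]
wrist_force: [-2.7, 0.2, 5.9]
width: 0.614
```

```bash
python3 jm.py
```

```text
top jaw,board,wall,compress mm: [-2.27, -0.79, -0.04, 1.49]
scene jaw,board,wall,compress mm: [-2.27, -1.03, -0.07, 1.23]
t 25.5833 w 0.6069865881783416 pos [0.4521 0.1028 0.0152] F [-2.5  0.4  5.9]
```

Call:
play_rows:
  slide:
    - [0,-0.03,0]
    - [0,-0.05,0]
    - [0,-0.05,0]
  delta_rot:
    - [0,0,0]
    - [0,0,0]
    - [0,0,0]
  hand: 0.59

```text
time: 25.83
tool_pos: [0.4519, 0.1033, 0.0154]
tcp_rot: [3.086, 0.498, 0.022]
wrist_force: [-3.6, 1.0, 6.3]
width: 0.592
```

```bash
python3 jm.py d59
```

```text
top jaw,board,wall,compress mm: [-2.56, -0.77, -0.05, 1.79]
scene jaw,board,wall,compress mm: [-2.43, -1.04, -0.06, 1.4]
t 26.2333 w 0.5895637367920754 pos [0.4519 0.1034 0.0154] F [-3.6  1.6  5.9]
```

Call:
play_rows:
  slide:
    - [0,-0.02,0]
    - [0,-0.03,0]
    - [0,-0.03,0]
  delta_rot:
    - [0,0,0]
    - [0,0,0]
    - [0,0,0]
  hand: 0.583

```text
time: 26.48
tool_pos: [0.4518, 0.1036, 0.0155]
tcp_rot: [3.086, 0.498, 0.022]
wrist_force: [-3.4, 0.7, 5.6]
width: 0.586
```

```bash
python3 jm.py d58
```

```text
top jaw,board,wall,compress mm: [-2.72, -0.77, -0.04, 1.94]
scene jaw,board,wall,compress mm: [-2.55, -1.05, -0.07, 1.5]
t 26.8833 w 0.5836389245135032 pos [0.4518 0.1036 0.0155] F [-3.   1.4  4.7]
```

Call:
play_rows:
  slide:
    - [0,0.2,0.1]
    - [0,0.4,0.2]
    - [0,0.6,0.2]
    - [0,0.8,0.2]
    - [0,0.8,0.2]
    - [0,0.8,0.2]
  delta_rot:
    - [0,0,0]
    - [0,0,0]
    - [0,0,0]
    - [0,0,0]
    - [0,0,0]
    - [0,0,0]
  hand: 0.83

```text
time: 27.38
tool_pos: [0.454, 0.0959, 0.0133]
tcp_rot: [3.087, 0.498, 0.02]
wrist_force: [-0.5, 2.0, -0.3]
width: 0.827
```

```bash
python3 jm.py e80; python3 pic.py e80 scene 190,140,340,260 5
```

```text
top jaw,board,wall,compress mm: [-1.81, -0.9, -0.49, 0.91]
scene jaw,board,wall,compress mm: [-1.92, -1.71, -0.71, 0.21]
t 27.7833 w 0.8329811349891503 pos [0.4542 0.096  0.0136] F [-0.6  1.3 -0.8]
27.8333 [0.4542 0.096  0.0136] [-1.3262  0.8819 -0.4776] [ 0.1128  0.0796 -0.0135] 0.8255571229897918
```

View pics/e80.png

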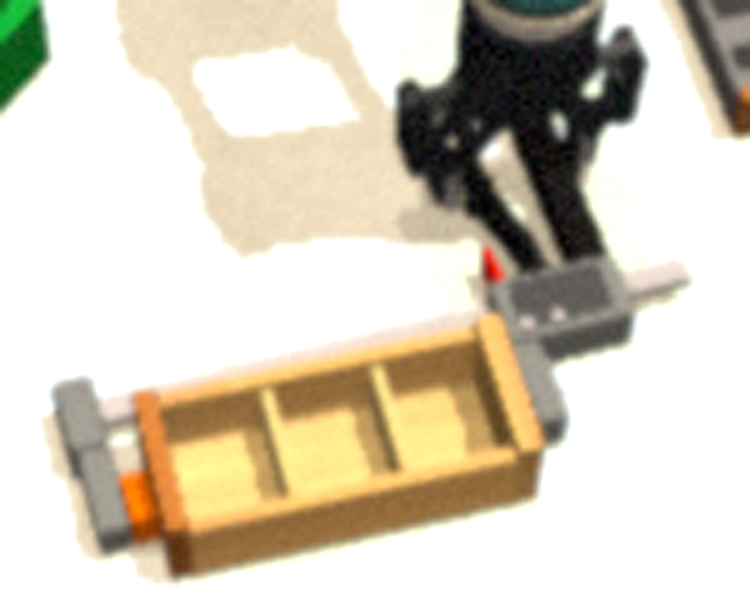

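```bash
python3 - <<'E'
from mv import *
p=read_camera("scene"); im=p["image"].astype(int); m=np.zeros(im.shape[:2],bool); m[150:265,185:345]=1
R,G,B=im[...,0],im[...,1],im[...,2]; red=m&(R>2.2*G)&(R>2.2*B)&(R>60)
nn,lab,st,ce=cv2.connectedComponentsWithStats(red.astype(np.uint8))
for i in range(1,nn):
    if st[i,4]>3: print(st[i],ce[i],at_z(p,ce[i],.030))
print("orig",at_z(p,(288.54,191.08),.030))
for q,nm in (((.5335,.112,-1.255),"a"),((.5365,.112,-1.255),"b")):
    # apply scene bias to overlay by shifting cx,cy
    p2=dict(p); p2["cx"]=p["cx"]+1.6; p2["cy"]=p["cy"]+1.0
    overlay(p2,q,20,f"pics/ov_e{nm}.png",(185,150,330,265))
E
```

```text
[287 190   3   6  13] [287.8462 192.8462] [0.5229 0.084  0.03  ]
[217 236   5  12  26] [218.8462 242.3077] [ 0.6779 -0.0996  0.03  ]
orig [0.517  0.0861 0.03  ]
```

View pics/ov_eb.png

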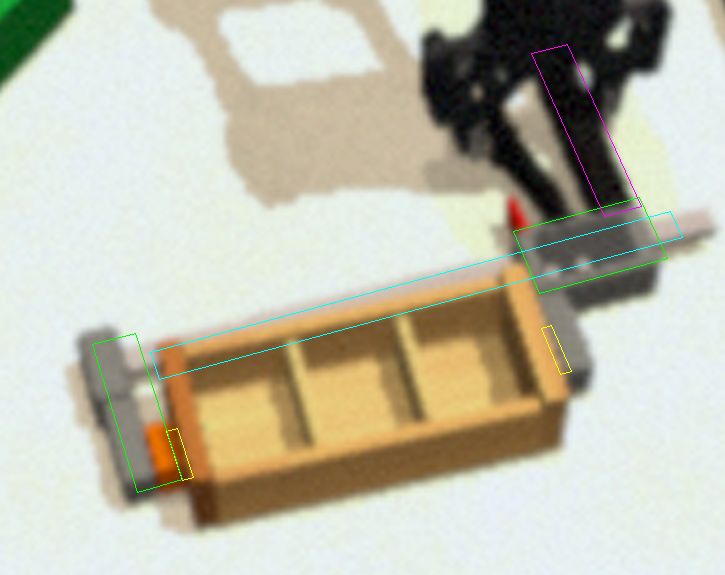

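Call:
play_rows:
  slide:
    - [0,0,0]
    - [0,0.1,0]
    - [0.6,0.2,0]
    - [1.4,0.2,0]
    - [2.2,0.2,0]
    - [3,0.2,0]
    - [3.7,0.2,0]
    - [4.3,0.2,0.1]
    - [4.7,0.2,0.1]
    - [4.9,0.2,0.1]
    - [4.9,0.2,0.1]
  delta_rot:
    - [0,0,0]
    - [0,0,0]
    - [0,0,0]
    - [0,0,0]
    - [0,0,0]
    - [0,0,0]
    - [0,0,0]
    - [0,0,0]
    - [0,0,0]
    - [0,0,0]
    - [0,0,0]
  hand: 1.0

```text
time: 28.8
tool_pos: [0.5018, 0.1097, 0.0131]
tcp_rot: [3.086, 0.498, 0.021]
wrist_force: [0.3, -0.1, 0.5]
width: 0.996
```

```bash
python3 pic.py f1 scene 250,140,350,240 6; python3 pic.py f1t top 170,150,290,270 5
```

```text
28.85 [0.5013 0.1096 0.013 ] [0.5533 0.2214 0.2801] [-0.0172  0.0292 -0.0018] 1.0011951003247226
28.9 [0.501  0.1095 0.013 ] [-0.0015 -0.4542  0.1996] [ 0.0508  0.0665 -0.0071] 0.9977901461960645
```

View pics/f1.png

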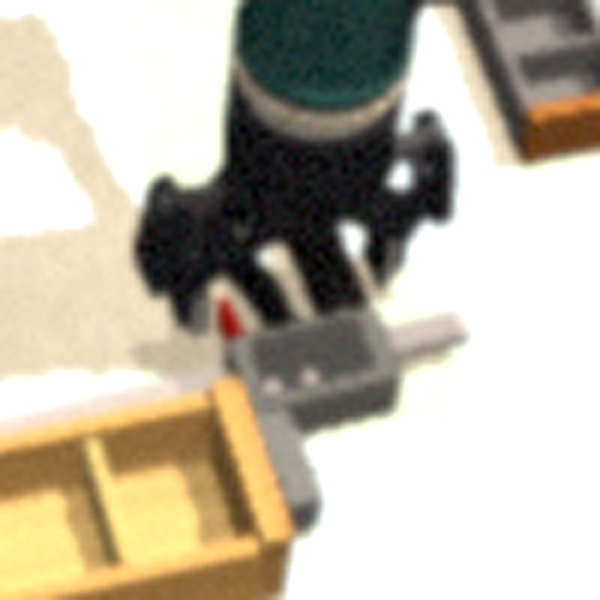

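View pics/f1t.png

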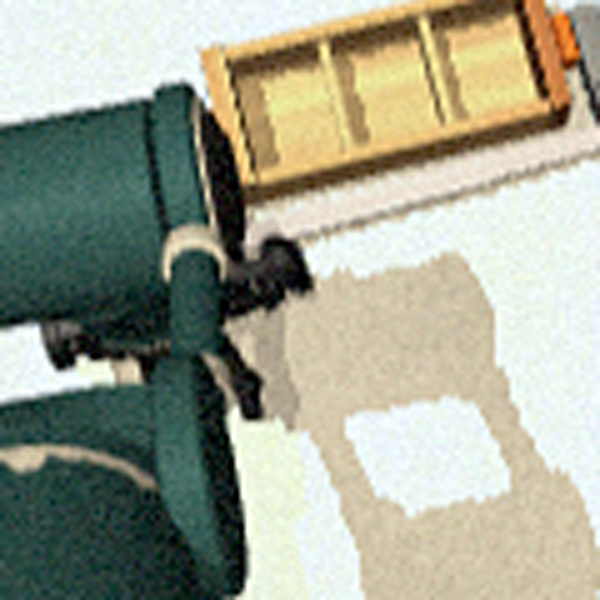

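Call:
play_rows:
  slide:
    - [0,0,0]
    - [0,0,0]
    - [0,0,0]
    - [0,0,0]
    - [0,0,0]
  delta_rot:
    - [0,0,0]
    - [0,0,0]
    - [0,0,0]
    - [0,0,0]
    - [0,0,0]
  hand: 0.79
  force: 20

```text
time: 29.32
tool_pos: [0.5001, 0.1105, 0.0132]
tcp_rot: [3.089, 0.496, 0.019]
wrist_force: [-2.9, 5.1, 2.7]
width: 0.794
```

```bash
python3 pic.py f2 scene 250,140,350,240 6
```

```text
29.3667 [0.5001 0.1105 0.0132] [-2.7248  4.1311  2.4559] [ 0.8724  0.4584 -0.0772] 0.7918836764304764
```

View pics/f2.png

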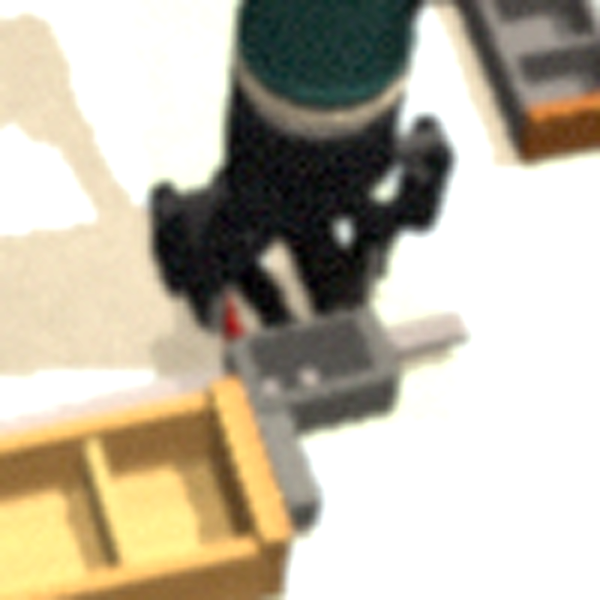

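Call:
play_rows:
  slide:
    - [0,-0.1,0]
    - [0,-0.2,0]
    - [0,-0.35,0]
    - [0,-0.45,0]
    - [0,-0.45,0]
    - [0,-0.45,0]
  delta_rot:
    - [0,0,0]
    - [0,0,0]
    - [0,0,0]
    - [0,0,0]
    - [0,0,0]
    - [0,0,0]
  hand: 0.7

```text
time: 29.87
tool_pos: [0.4988, 0.1144, 0.0132]
tcp_rot: [3.088, 0.497, 0.019]
wrist_force: [-0.1, -2.1, 1.5]
width: 0.7
```

Call:
play_rows:
  slide:
    - [0,-0.1,0]
    - [0,-0.2,0]
    - [0,-0.25,0]
    - [0,-0.25,0]
    - [0,-0.25,0]
    - [0,-0.25,0]
  delta_rot:
    - [0,0,0]
    - [0,0,0]
    - [0,0,0]
    - [0,0,0]
    - [0,0,0]
    - [0,0,0]
  hand: 0.62

```text
time: 30.37
tool_pos: [0.4985, 0.1156, 0.0136]
tcp_rot: [3.087, 0.496, 0.02]
wrist_force: [0.8, -6.3, 6.8]
width: 0.651
```

```bash
python3 jm.py g1; python3 pic.py f3 scene 190,140,340,260 5
```

```text
top jaw,board,wall,compress mm: [-0.23, -0.59, 0.02, -0.35]
scene jaw,board,wall,compress mm: [-0.36, -1.04, 0.01, -0.67]
t 30.7667 w 0.6494679228808453 pos [0.4985 0.1156 0.0136] F [-0.4 -6.2  6.5]
30.8167 [0.4985 0.1156 0.0136] [ 1.0606 -6.3302  6.0418] [-0.8444  0.0947 -0.1602] 0.6535988315007437
```

View pics/f3.png

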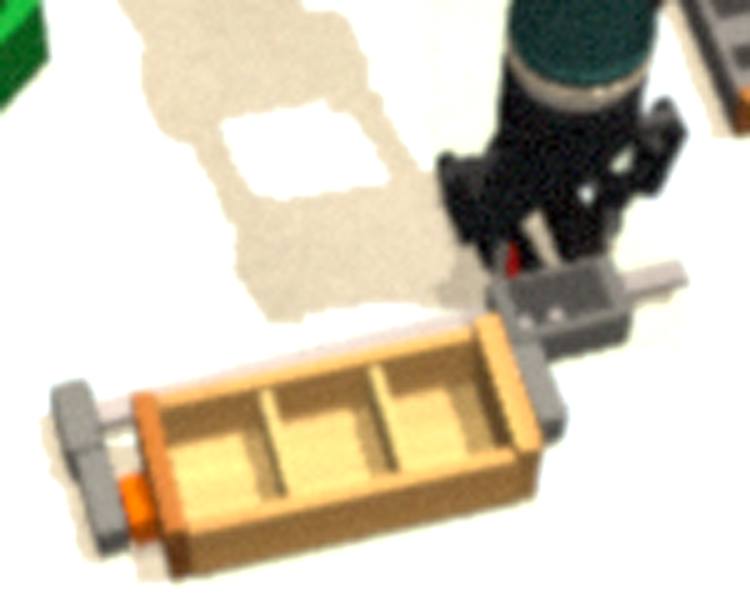

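Call:
play_rows:
  slide:
    - [0,0,0]
    - [0,-0.1,0]
    - [0,-0.2,0]
    - [0,-0.3,0]
    - [0,-0.45,0]
    - [0,-0.6,0]
    - [0,-0.7,0]
    - [0,-0.7,0]
    - [0,-0.7,0]
  delta_rot:
    - [0,0,0]
    - [0,0,0]
    - [0,0,0]
    - [0,0,0]
    - [0,0,0]
    - [0,0,0]
    - [0,0,0]
    - [0,0,0]
    - [0,0,0]
  hand: 0.6
  force: 35

```text
time: 31.57
tool_pos: [0.4975, 0.1211, 0.014]
tcp_rot: [3.085, 0.495, 0.022]
wrist_force: [2.4, -6.0, 5.7]
width: 0.637
```

```bash
python3 jm.py g2; python3 pic.py f4 scene 190,140,340,260 5
```

```text
top jaw,board,wall,compress mm: [-0.14, -0.57, 0.01, -0.43]
scene jaw,board,wall,compress mm: [-0.32, -1.05, 0.0, -0.73]
t 31.9667 w 0.6345479669506116 pos [0.4976 0.1211 0.0141] F [ 1.6 -5.8  4.5]
32.0167 [0.4975 0.1211 0.014 ] [ 1.5693 -6.5501  4.1232] [-0.8695 -0.1702 -0.3011] 0.6322551073036288
```

View pics/f4.png

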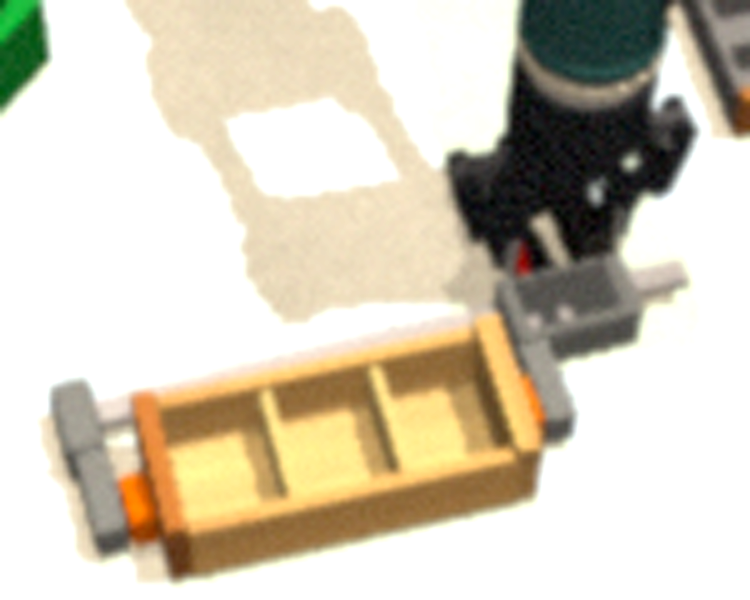

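Call:
play_rows:
  slide:
    - [0,0.1,0]
    - [0,0.2,0]
    - [0,0.3,0]
    - [0,0.35,0]
    - [0,0.35,0]
    - [0,0.35,0]
  delta_rot:
    - [0,0,0]
    - [0,0,0]
    - [0,0,0]
    - [0,0,0]
    - [0,0,0]
    - [0,0,0]

```text
time: 32.52
tool_pos: [0.4979, 0.1191, 0.014]
tcp_rot: [3.087, 0.494, 0.021]
wrist_force: [-1.7, 5.8, 4.4]
width: 0.634
```

```bash
python3 jm.py g3; python3 pic.py f5 scene 190,140,340,260 5; python3 - <<'E'
from jm import *
for n in("top","scene"):
    ims=[]
    for t in("d53","d58","g2","g3"):
        p=np.load(f"p_{t}{n}.npy",allow_pickle=True).item(); ims.append(cv2.convertScaleAbs(cv2.resize(rj(p)[50:290,440:580,::-1],None,fx=1.4,fy=1.2),alpha=1.7))
    cv2.imwrite(f"pics/cmp_{n}.png",np.hstack(ims))
a=cv2.imread("pics/cmp_top.png");b=cv2.imread("pics/cmp_scene.png");cv2.imwrite("pics/cmp.png",np.vstack([a,b]))
E
```

```text
top jaw,board,wall,compress mm: [-0.08, -0.58, 0.02, -0.5]
scene jaw,board,wall,compress mm: [-0.18, -1.01, 0.01, -0.83]
t 32.9167 w 0.6324916229268258 pos [0.4979 0.1191 0.014 ] F [-2.3  6.   5.2]
32.9667 [0.498  0.1191 0.014 ] [-2.8307  5.3757  5.4863] [ 1.1026  0.4734 -0.1535] 0.635619408878273
```

View pics/cmp.png

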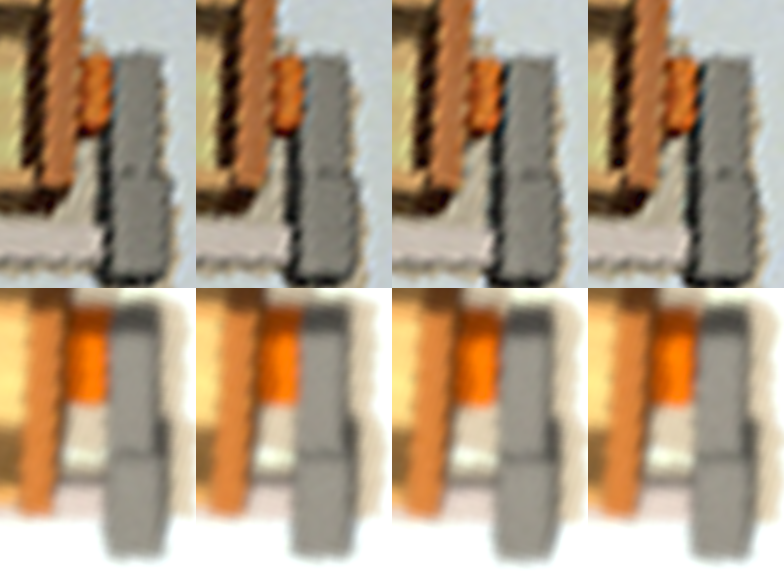

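Call:
play_rows:
  slide:
    - [0,0,0]
    - [-0.2,0,0]
    - [-0.5,0,0]
    - [-0.9,0,0]
    - [-1.3,0,0]
    - [-1.7,0,0]
    - [-2.1,0,0]
    - [-2.5,0,0]
    - [-2.8,0,0]
    - [-3,0,0]
    - [-3,0,0]
  delta_rot:
    - [0,0,0]
    - [0,0,0]
    - [0,0,0]
    - [0,0,0]
    - [0,0,0]
    - [0,0,0]
    - [0,0,0]
    - [0,0,0]
    - [0,0,0]
    - [0,0,0]
    - [0,0,0]
  force: 50

```text
time: 33.88
tool_pos: [0.4704, 0.1097, 0.0143]
tcp_rot: [3.087, 0.495, 0.025]
wrist_force: [3.6, 0.3, 1.4]
width: 0.624
```

```bash
python3 bm.py g4; python3 pic.py f6 scene 190,140,340,260 5
```

```text
top {'board': [(np.float64(-3.33), 86)], 'glue': [(np.float64(-0.03), 39)], 'wall': [(np.float64(-0.23), 107)]} board-wall mm -3.1
scene {'board': [(np.float64(-4.8), 147)], 'glue': [(np.float64(0.16), 495)], 'wall': [(np.float64(-0.64), 21)]} board-wall mm -4.16
t 34.2833 w 0.6200518145314373 pos [0.4704 0.1097 0.0143] F [ 4.1 -0.9  5.1]
34.3333 [0.4704 0.1097 0.0143] [ 3.7693 -0.7807  6.1067] [ 0.2006 -0.6147  0.3475] 0.6246208113149633
```

View pics/f6.png

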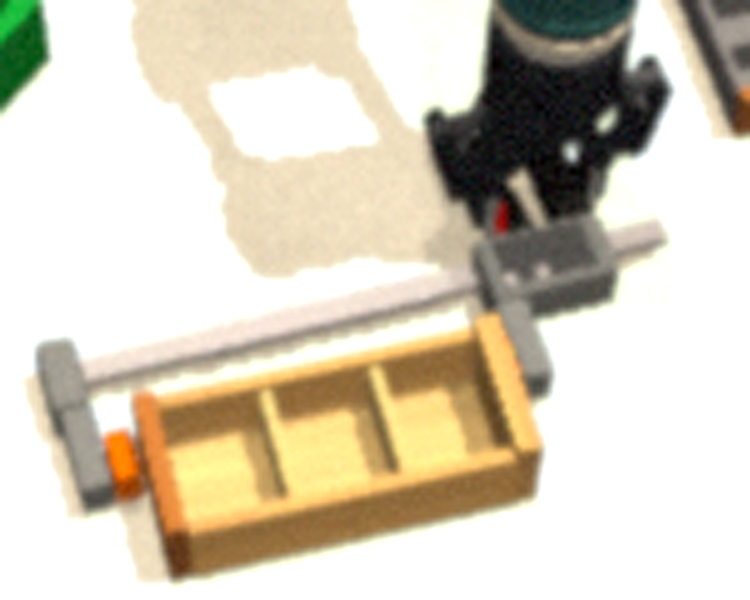

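Far jaw is now off the board at (120,465), the caddy hasn't moved, and the board stays home. I'll keep drawing straight back.

Call:
play_rows:
  slide:
    - [-0.3,0,0]
    - [-0.8,0,0]
    - [-1.4,0,0]
    - [-2,0,0]
    - [-2.7,0,0]
    - [-3.4,0,0]
    - [-4.1,0,0]
    - [-4.8,0,0]
    - [-5.5,0,0]
    - [-6,0,0]
    - [-6.3,0,0]
    - [-6.3,0,0]
  delta_rot:
    - [0,0,0]
    - [0,0,0]
    - [0,0,0]
    - [0,0,0]
    - [0,0,0]
    - [0,0,0]
    - [0,0,0]
    - [0,0,0]
    - [0,0,0]
    - [0,0,0]
    - [0,0,0]
    - [0,0,0]

```text
time: 35.33
tool_pos: [0.4116, 0.0903, 0.0143]
tcp_rot: [3.087, 0.494, 0.028]
wrist_force: [5.7, 1.7, 5.8]
width: 0.623
```

```bash
python3 pic.py f7 scene 190,110,340,260 4; python3 bm.py g5
```

```text
35.3833 [0.4116 0.0903 0.0142] [5.0056 0.9079 6.2343] [ 0.4709 -0.537   0.3313] 0.6219699373893401
top {'board': [(np.float64(-3.24), 83)], 'glue': [(np.float64(-0.11), 47)], 'wall': [(np.float64(-0.15), 137)]} board-wall mm -3.09
scene {'board': [(np.float64(-5.11), 120)], 'glue': [(np.float64(1.52), 786)], 'wall': [(np.float64(-0.63), 22)]} board-wall mm -4.48
t 35.7833 w 0.6229163828026815 pos [0.4116 0.0903 0.0142] F [4.5 0.7 7.5]
```

View pics/f7.png

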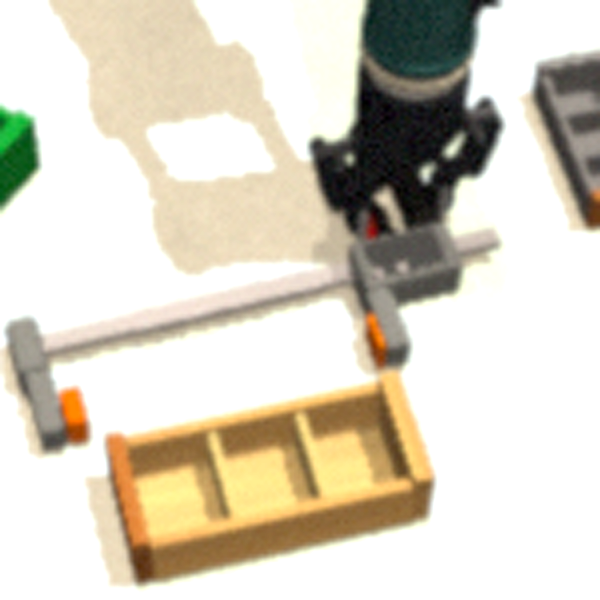

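Call:
play_rows:
  slide:
    - [-0.4,0,0]
    - [-0.9,0,0]
    - [-1.4,0,0]
    - [-1.7,0,0]
    - [-1.7,0,0]
  delta_rot:
    - [0,0,0]
    - [0,0,0]
    - [0,0,0]
    - [0,0,0]
    - [0,0,0]

```text
time: 36.2
tool_pos: [0.3956, 0.085, 0.0143]
tcp_rot: [3.088, 0.494, 0.028]
wrist_force: [4.3, 1.0, 3.6]
width: 0.622
```

Call:
play_rows:
  slide:
    - [0,0,0]
    - [0,0,0]
    - [0,0,0]
    - [0,0,0]
    - [0,0,0]
    - [0,0,0]
  delta_rot:
    - [0,0,0]
    - [0,0,0]
    - [0,0,0]
    - [0,0,0]
    - [0,0,0]
    - [0,0,0]
  hand: 0.85
  force: 20

```text
time: 36.7
tool_pos: [0.3945, 0.0848, 0.0137]
tcp_rot: [3.088, 0.493, 0.025]
wrist_force: [-0.6, -1.3, -0.3]
width: 0.852
```

```bash
python3 pic.py f8 scene 190,110,340,260 4
```

```text
36.75 [0.3948 0.0849 0.0139] [-1.1191 -0.8937  0.187 ] [-0.1755  0.0898 -0.1014] 0.846672232564722
```

View pics/f8.png

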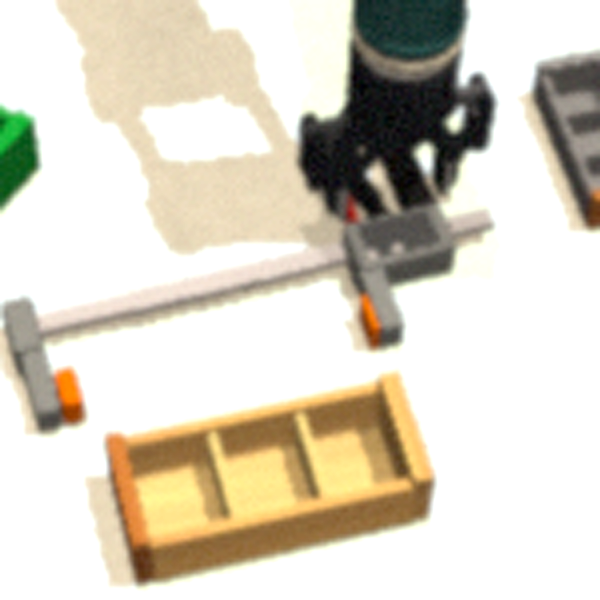

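Call:
play_rows:
  slide:
    - [0,0,-0.5]
    - [0,0,-1.5]
    - [0,0,-3]
    - [0,0,-5]
    - [0,0,-7.5]
    - [0,0,-10]
    - [0,0,-12.5]
    - [0,0,-15]
    - [0,0,-17]
    - [0,0,-18]
    - [0,0,-18]
  delta_rot:
    - [0,0,0]
    - [0,0,0]
    - [0,0,0]
    - [0,0,0]
    - [0,0,0]
    - [0,0,0]
    - [0,0,0]
    - [0,0,0]
    - [0,0,0]
    - [0,0,0]
    - [0,0,0]
  hand: 0.92

```text
time: 37.67
tool_pos: [0.3935, 0.0876, 0.197]
tcp_rot: [3.088, 0.494, 0.036]
wrist_force: [-0.3, 0.2, -0.6]
width: 0.917
```

```bash
python3 pic.py h1 scene 0,0,512,384 1; python3 bm.py; python3 - <<'E'
from bm import *
p=avg("scene"); t=avg("top")
np.save("p_h.npy",p,allow_pickle=True)
a=cv2.convertScaleAbs(p["image"][110:280,170:340,::-1],alpha=1.6); b=cv2.convertScaleAbs(t["image"][130:300,160:330,::-1],alpha=1.9)
cv2.imwrite("pics/h2.png",cv2.resize(np.hstack([a,b]),(800,400),interpolation=cv2.INTER_CUBIC))
E
```

```text
37.7167 [0.3923 0.0873 0.195 ] [-0.1784 -0.2972 -1.3984] [-0.0603 -0.0023  0.012 ] 0.9185182889899387
top {'board': [(np.float64(-3.22), 84)], 'glue': [(np.float64(-0.11), 48)], 'wall': [(np.float64(-0.15), 137)]} board-wall mm -3.07
scene {'board': [(np.float64(-5.16), 107)], 'glue': [(np.float64(1.31), 736)], 'wall': [(np.float64(-0.64), 30)]} board-wall mm -4.52
t 38.1167 w 0.9207370258904821 pos [0.3908 0.0869 0.1928] F [ 1.1 -0.4  0.2]
```

View pics/h2.png

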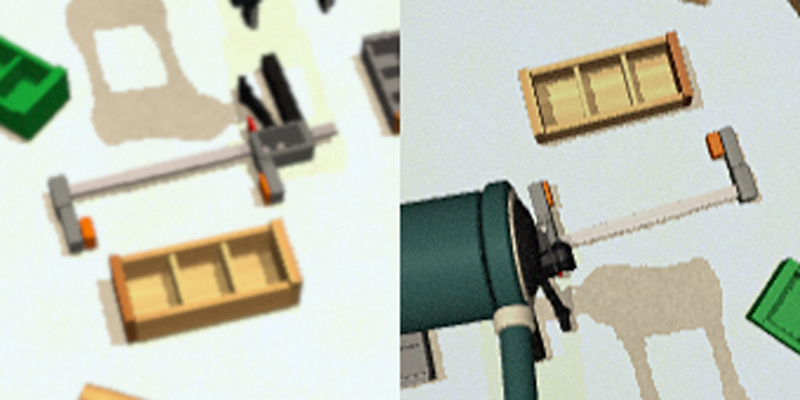

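View pics/h1.png

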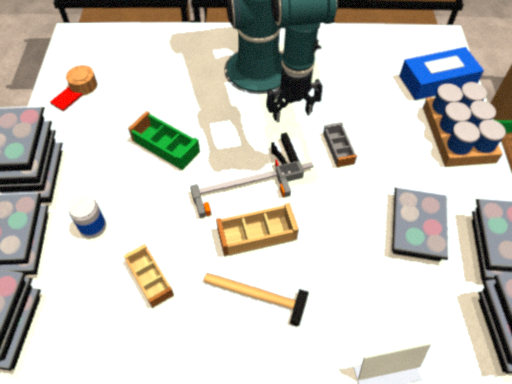

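```bash
python3 - <<'E'
from workcell import *
print(finish_job())
E
```

```text
the job is handed in; nothing more can be done
None
```

The job is handed in. The end board is home and the clamp was nipped up and released. It lies on the table, clear of the caddy and in front of it.

**Pumping:** I gave five squeezes on the trigger. On the fourth the board stopped moving while the squeeze went on, so I took it as fully home. I held the fifth short, stepping it in by camera.

**Release and draw-back:** I pinched the red tab home against the back of the handle, and the jaws let go. Then I drew the clamp straight back about 11 cm, handle first, let go and raised the arm. The fingers did not touch the caddy or its board, and the meal box, can and mallet were not touched.

**Last checks:**
- **Board:** by the top camera it stood within about 0.1 mm of its home reading after the clamp was drawn off. The scene-camera tracker read about 1 mm further in, but the pad had gone from its window, so I did not rely on that figure.
- **Caddy:** it shifted only about half a millimetre over the whole job.
- **Time:** the run took about 38 s.

**Less certain:** I could only estimate the nip force from how far the pad was squashed, and my two estimates disagree: about 19 N counting from the released pad, and about 24 N counting from the 10 N it takes to slide the board. Both fall inside the 16 to 32 N window. After the trigger was let out, the ratchet held less, roughly 12 to 15 N.

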